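# Load the pick-up warmer and set its heat selector

## Robot

A 6-joint arm with a two-finger parallel gripper is mounted at the origin on a cart in front of the work surface, level with it; the furniture and walls round the work are solid. World frame = base frame: x ahead of the robot, y to its left, z up, the work surface at z = 0. Lengths are in m, angles in degrees, forces in N, time in s.
With the tool pointing down it reaches from about 0.25 to 0.725 m from the base axis. Payload 9.7 kg.
Tool frame: the origin (TCP) lies midway between the tips of the shut fingers; the grasp point (between the pads) lies 19 mm behind it; z points along the fingers, x is the direction in which the jaws open and shut, and the axes are right-handed (so a half turn about z gives the same grasp; the last joint's range is limited). The gripper opens to 85 mm and grips with 20 to 120 N. Pads are 22 mm wide; open, the fingers measure 114 mm over their backs; the gripper's body (76 mm by 85 mm) begins 54 mm behind the grasp point. The pads swing forward as they close: fully open they stand 13 mm farther back than shut.
Start: joints at [-74.599, 4.979, 10.078, 95.1, 0, 90], TCP at [0.146, -0.53, 0.231] pointing down, gripper open.
Joint ranges: [-179.16, 179.16], [-48.56, 103.87], [-65.8, 70.77], [-126.05, 130.52], [-82.76, 87.17], [-180, 180]. Speed limits (degrees/s): [127.2, 127.2, 147.25, 180, 180, 180].

## Interface

Orientations are given as [roll, pitch, yaw] about the fixed x, y, z axes, in that order (R = Rz(yaw) Ry(pitch) Rx(roll)).
In Python, from workcell import sensors, camera, get_calibration, bot, recognise, place_of gives the robot as it stands. The module is installed in compiled form; this text tells all that it offers.
- The arm moves only by the tool send_rows, never from a script. Its argument "plan" is a list of rows, each a list of 3 entries, a list of its own where there are three numbers: the shift along the tool's x, y, z normalised to -1 to 1, where 1 is 0.3 m, then the turn, a rotation vector about the tool's x, y, z normalised to -1 to 1, where 1 is pi rad, then the closure, from -1 (fully open) to 1 (shut). In form: [[[x, y, z], [rx, ry, rz], claw], ...]. A call has 1 to 10 rows; each row is the pose to reach, as a shift and turn from the pose commanded when the call began, along the tool's axes at that moment, turning the shorter way round; what a row does not reach only later rows make up. A row lasts 1/10 s, in which the tool goes at most 50 mm and 8.59 degrees, less where a joint would pass 70% of its speed; a pose out of reach is approached as far as the arm can. A call with a number of a shift or a turn outside -1 to 1 is refused whole. A call with a gripper value outside its range is refused whole. The fingers move at their own pace and stop on an object; "force" is the grip in N (left out, the last holds). Time passes only in rows, so rows that repeat a pose let the fingers close. It gives the time, the measured TCP pose, the force and the opening at its end, in the units of the state.
- sensors.get_obs(): the state, without advancing time (a new reading comes with each control period).
- camera(name): name is "side" or "top"; returns the picture (480x640x3 uint8, blue, green, red); there is no depth.
- get_calibration(name): a dict with "fx", "fy", "cx", "cy" (pixels), "R" (3x3) and "t" (3): a world point X has camera coordinates R X + t. Camera axes: x right, y down, z forward; pixel columns grow to the right and rows downward; lengths in m; the calibration is good to about 2 mm. A picture is of the moment at which its call begins. get_calibration takes no time and is no camera call.
- bot.job_done(): hands the job in, once; it reports no verdict.
Trained networks look in the newest picture that a camera, given by its name, has taken for a name from the list of things; names that differ only in an ending like _2 or _b are one class to them, and where a whole thing is asked for, a point or a joint stands for the part that bears it (a point fixed in the world has none). Each returns a list of dicts, best first, with "p" (0 to 1); they miss things now and then, are a little off and sometimes report something else, mostly with a low value. They report only what shows in the picture. A call takes as long as a camera call.
- recognise(label, camera): "point" ([column, row] in pixels, amid what is visible of it).
- place_of(label, camera): "point" ([column, row] in pixels: a listed point, or the origin of a listed thing).
The state is a dict: "time": time; "q": joint angles; "qd": joint speeds; "joint_efforts": joint torques, N m; "ee_pos": TCP position; "tcp_rot": TCP orientation; "wrist_force": force on the tool from outside, world axes, zero at the start; "torque": the same for the moment, N m; "opening": finger opening in m.
Only numpy, scipy, OpenCV 4.12 (cv2) and the standard library are available. Lean on these libraries where they do the work, as an engineer would, in place of code of your own. Each camera call takes 0.05 s, during which the arm holds its last target. There are 200 camera calls.

## Task

Get the next batch of glass tiles warming: first turn the warmer's heat selector to off (the open ring), then lay every glass tile from the marver flat on the loose ceramic plate, a clear gap of at least 5 mm between tiles. Then push the loaded plate straight in under the low hood until it sits fully home against the back stop, with all tiles still on it and none sticking out in front of the hood, and only then set the selector to the two-dot mark. Leave the matchbox and the tumbler where they stand.

Things in the scene. Friction and masses are not known exactly. Their poses are not given: they have to be found in the camera images.
- warmer: The fixed pick-up warmer on the wooden table left of the blowpipe. Origin: table level (z = 0), centre of the hood's mouth; +x runs into the hood, +y to its left. A pale hearth board 12 mm high lies under it all, x -225..+140, y +-130 mm. The steel hood stands on its back part, x 0..130 mm; a grey control head on its roof, x 1..99, y +-64, top at z 138 mm, carries the selector.
- mouth (a point): Centre of the hood's mouth on the hearth board (12 mm above the table), axes as the warmer's. The mouth is open for y -109..+109 and up to 49 mm above this point; the hood's top is 79 mm above it. Thin flared guides, 34 mm high, widen the way in to y +-123 mm at x -35.
- stop (a point): Middle of the back stop's inner face, 110 mm behind the mouth, on the hearth board. Home, the plate's back edge rests against it: plate origin at warmer x +30, y 0, and its front edge at x -50 mm, outside the hood.
- plate: Loose buff ceramic plate (kiln shelf), 160 (x) x 200 (y) x 14 mm, about 0.55 kg, lying somewhat askew on the hearth board in front of the hood. Origin: centre of its underside (12 mm above the table). A long side faces the hood: +x points roughly into it. In its front margin is a hook slot right through, 32 (x) x 52 (y) mm, centred at x -53, by which closed fingers can draw it back out.
- tile_1: Square clear pale-green glass tile with faint pale stripes inside, 40 x 40 x 14 mm, 60 g, both faces alike. Origin: its middle (7 mm above what it lies on). Starts flat on the marver, between the blowpipe (fixed, along x at y = -0.125 m, up to 80 mm high) and the tool chest (from x = 0.67 m on); lying on the plate its origin is 21 mm above the plate's underside.
- tile_2: Square clear pale-green glass tile with faint pale stripes inside, 40 x 40 x 14 mm, 60 g, both faces alike. Origin: its middle (7 mm above what it lies on). Starts flat on the marver, between the blowpipe (fixed, along x at y = -0.125 m, up to 80 mm high) and the tool chest (from x = 0.67 m on); lying on the plate its origin is 21 mm above the plate's underside.
- tile_3: Square clear pale-green glass tile with faint pale stripes inside, 40 x 40 x 14 mm, 60 g, both faces alike. Origin: its middle (7 mm above what it lies on). Starts flat on the marver, between the blowpipe (fixed, along x at y = -0.125 m, up to 80 mm high) and the tool chest (from x = 0.67 m on); lying on the plate its origin is 21 mm above the plate's underside.
- tile_4: Square clear pale-green glass tile with faint pale stripes inside, 40 x 40 x 14 mm, 60 g, both faces alike. Origin: its middle (7 mm above what it lies on). Starts flat on the marver, between the blowpipe (fixed, along x at y = -0.125 m, up to 80 mm high) and the tool chest (from x = 0.67 m on); lying on the plate its origin is 21 mm above the plate's underside.
- tile_5: Square clear pale-green glass tile with faint pale stripes inside, 40 x 40 x 14 mm, 60 g, both faces alike. Origin: its middle (7 mm above what it lies on). Starts flat on the marver, between the blowpipe (fixed, along x at y = -0.125 m, up to 80 mm high) and the tool chest (from x = 0.67 m on); lying on the plate its origin is 21 mm above the plate's underside.
- selector (a joint): Heat selector angle, growing clockwise from above. Detents 0.698 rad (40 deg) apart: 0 = open ring (off), 0.698 one dot, 1.396 two dots, 2.094 three dots; stops just outside the ends. Let go, it snaps to the nearest. Up to 0.15 N m to turn. Starts at one, two or three dots. Seen from above the white pointer points 1.047 - q counterclockwise from the warmer's +x.
- selector_grip (a point): On the selector's vertical axis (warmer x +50, y 0), 158 mm above the table: middle height of its black bar grip, 46 long (along the pointer) x 12 wide x 22 mm high, on a round skirt of 42 mm diameter whose top is 11 mm below this point. Its x axis is the pointer's direction.
- matches: Matchbox 36 x 62 x 15 mm lying among the tiles: not part of the job, leave it. Origin: centre of its underside.
- tumbler: Finished glass tumbler, 64 mm across, 90 mm high, standing on the wooden table to the left of the hood: leave it. Origin: centre of its underside.

How it is judged:
By the outcome, as a careful person would: the job done as asked, in the order asked, and still so for the second after the job is handed in, with the robot touching nothing.
Of tile_1, tile_2, tile_3, tile_4, tile_5 only 3 to 5 are there at a start; the rules pass over those that are not, and their reading is None.
At some moment in a run one of plate may be knocked a few centimetres aside while the robot is not near it.
Once in a run the grip may slacken for a moment while it holds something.
It also fails if it takes over 210 s, if anything falls off the work surface, if the arm or the gripper's body presses on something with over 40 N, if the wrist force passes 120 N, or if a joint passes its speed limit or range.

## Working session

There is one attempt and no reset: what is moved stays moved. The work goes in short steps, Python scripts to look and compute and a tool call to move; the robot and the scene stay as the last step left them, time stands still between calls to the robot, and variables do not carry over. Pictures are saved under pics/ and viewed, on a budget of 14 in all, crops included, one or two more only if the job needs it, and the job is handed in when it is done.

Besides the shell and the picture viewer there is one more tool, called after "Call:" as name([rows], argument=value, ...), one row to a line, values as JSON. send_rows: Moves the arm, as the interface text tells. Scaled input: -1 to 1 covers 0.3 m each way for a shift and pi rad each way for a turn. Its arguments: {"type":"object","properties":{"plan":{"type":"array"},"force":{"type":"number"}},"required":["plan"]}

```bash
mkdir -p pics; cat > h.py <<'E'
import numpy as np, cv2
from scipy.spatial.transform import Rotation as Ro
from workcell import sensors, camera, get_calibration, bot, recognise, place_of
def ray(px,cam,z):
    c=get_calibration(cam);R=np.array(c["R"]);t=np.array(c["t"])
    d=R.T@np.array([(px[0]-c["cx"])/c["fx"],(px[1]-c["cy"])/c["fy"],1]);o=-R.T@t
    return o+d*(z-o[2])/d[2]
def proj(X,cam):
    c=get_calibration(cam);p=np.array(c["R"])@np.array(X)+np.array(c["t"])
    return np.array([c["fx"]*p[0]/p[2]+c["cx"],c["fy"]*p[1]/p[2]+c["cy"]])
E
python3 - <<'E'
from h import *
for c in("top","side"):
    cv2.imwrite(f"pics/a_{c}.png",camera(c)); k=get_calibration(c);print(c,-np.array(k["R"]).T@np.array(k["t"]),k["fx"])
H={"tile_1":.007,"plate":.012,"warmer":0,"mouth":.012,"stop":.012,"selector_grip":.158,"matches":0,"tumbler":0}
for n,z in H.items():
  for c in("top","side"):
    for d in place_of(n,c)[:6]: print(n,c,np.round(d["p"],2),np.round(d["point"]),np.round(ray(d["point"],c,z),3))
print(sensors.get_obs())
E
```

```text
top [ 0.39263828 -0.00555869  1.50060151] 587.4483862907841
side [ 0.35518445 -1.21513218  0.57393179] 506.9033810126068
tile_1 top 0.81 [420. 259.] [ 0.552 -0.252  0.007]
tile_1 top 0.74 [425. 314.] [ 0.414 -0.264  0.007]
tile_1 top 0.59 [463. 272.] [ 0.522 -0.362  0.007]
tile_1 top 0.58 [465. 310.] [ 0.426 -0.364  0.007]
tile_1 top 0.57 [466. 240.] [ 0.603 -0.369  0.007]
tile_1 side 0.81 [285. 357.] [ 0.427 -0.366  0.007]
tile_1 side 0.78 [334. 350.] [ 0.525 -0.361  0.007]
tile_1 side 0.77 [374. 348.] [ 0.607 -0.369  0.007]
tile_1 side 0.56 [338. 325.] [ 0.554 -0.266  0.007]
tile_1 side 0.53 [276. 328.] [ 0.418 -0.253  0.007]
plate top 0.73 [271. 262.] [0.537 0.127 0.012]
plate side 0.82 [307. 255.] [0.545 0.129 0.012]
warmer top 0.64 [275. 225.] [0.635 0.12  0.   ]
warmer side 0.73 [339. 261.] [0.632 0.1   0.   ]
warmer side 0.33 [305. 256.] [0.542 0.157 0.   ]
mouth top 0.55 [277. 220.] [0.645 0.115 0.012]
mouth side 0.78 [342. 255.] [0.645 0.111 0.012]
mouth side 0.28 [336. 323.] [ 0.549 -0.264  0.012]
stop top 0.38 [468. 236.] [ 0.612 -0.372  0.012]
selector_grip top 0.73 [272.
[... 285 characters left out ...]

tumbler side 0.84 [330. 231.] [0.655 0.35  0.   ]
{'time': 0.9, 'q': array([-7.45986733e+01,  4.97625682e+00,  1.00771577e+01,  9.51002247e+01,
       -5.19517839e-04,  9.00007226e+01]), 'qd': array([ 0.00526186, -0.0112763 ,  0.01318233,  0.04310566, -0.04350211,
        0.09740799]), 'joint_efforts': array([-1.08164772e-03, -5.20083404e+01,  4.64871454e+01,  1.01021120e-03,
       -1.56835572e-04,  2.54434622e-05]), 'ee_pos': array([ 0.14606074, -0.53023194,  0.23130005]), 'tcp_rot': array([ 1.79999480e+02, -6.76160142e-04, -7.45993959e+01]), 'wrist_force': array([0.54539711, 0.07761046, 0.7868718 ]), 'torque': array([ 0.02170291,  0.05620522, -0.03489842]), 'opening': 0.0854118518684119}
```

View pics/a_top.png

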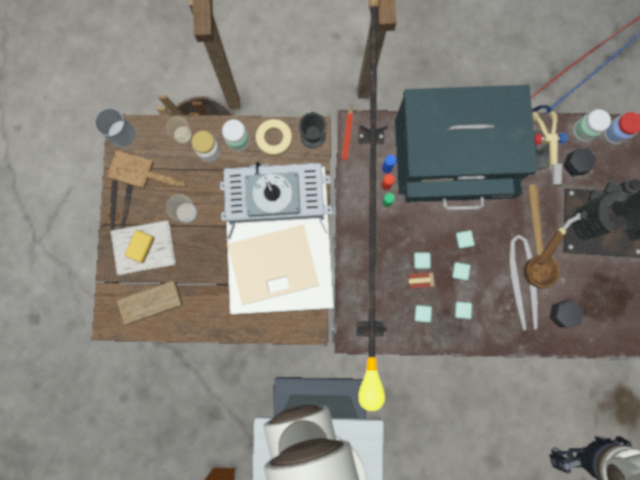

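View pics/a_side.png

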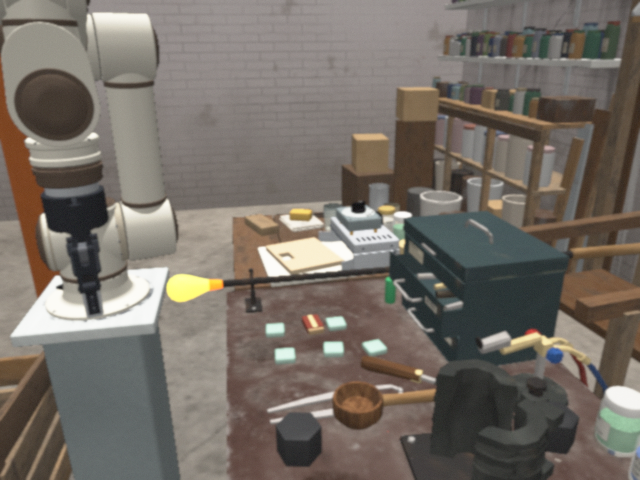

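Five tiles are on the marver: top (423,260), (466,239), (461,271), (463,310), (423,313). The matchbox is at (421,280), the plate at (272,264), and the selector at (271,191). Next I'll measure the orientations.

```bash
cat >> h.py <<'E'
def rect(mask,cam,z):
    cs,_=cv2.findContours(mask,cv2.RETR_EXTERNAL,cv2.CHAIN_APPROX_NONE);out=[]
    for c in cs:
        if cv2.contourArea(c)<60: continue
        P=np.array([ray((p[0][0]/4-.375,p[0][1]/4-.375),cam,z)[:2] for p in c],np.float32)
        r=cv2.minAreaRect(P*1000); out.append((np.round(r[0],1),np.round(r[1],1),round(r[2],1)))
    return out
def up(im): return cv2.resize(im,None,fx=4,fy=4,interpolation=cv2.INTER_CUBIC)
def tiles(im,z=.014,roi=(385,225,490,330)):
    x0,y0,x1,y1=roi; m=np.zeros(im.shape[:2],np.uint8); m[y0:y1,x0:x1]=1
    u=up(im).astype(int); b,g,r=u[...,0],u[...,1],u[...,2]
    k=((g-r>14)&(g>110)).astype(np.uint8)*up(m)
    return [q for q in rect(k,"top",z) if min(q[1])>25]
def plate(im,z=.026):
    m=np.zeros(im.shape[:2],np.uint8); m[218:318,222:336]=1
    u=up(im).astype(int); b,g,r=u[...,0],u[...,1],u[...,2]
    k=((r-b>22)&(r>150)).astype(np.uint8)*up(m)
    k=cv2.morphologyEx(k,cv2.MORPH_CLOSE,np.ones((25,25),np.uint8))
    return [q for q in rect(k,"top",z) if min(q[1])>80]
E
python3 - <<'E'
from h import *
im=cv2.imread("pics/a_top.png")
print(im[260,423],im[264,250],im[300,310],im[260,440])
for q in tiles(im): print(q)
print("plate",plate(im))
m=np.zeros(im.shape[:2],np.uint8);m[218:318,222:336]=1
u=up(im).astype(int);k=((u.min(2)>150)).astype(np.uint8)*up(m)
k=cv2.morphologyEx(k,cv2.MORPH_CLOSE,np.ones((15,15),np.uint8))
print("board",rect(k,"top",.012))
for x,y in((-225,130),(-225,-130),(0,0)):
    a=np.radians(2.6);print(proj([.645+(x*np.cos(a)-y*np.sin(a))/1e3,.113+(x*np.sin(a)+y*np.cos(a))/1e3,.012],"top"))
c=cv2.resize(im[155:320,215:345],None,fx=4.6,fy=3.6*1,interpolation=cv2.INTER_CUBIC);c=cv2.resize(im[155:320,215:345],None,fx=3.6,fy=3.6,interpolation=cv2.INTER_CUBIC);cv2.imwrite("pics/b.png",c)
E
```

```text
[215 222 192] [202 225 235] [238 244 241] [69 75 93]
(array([ 414.5, -257.3]), array([43. , 42.4]), 85.4)
(array([ 425.1, -358.3]), array([42.8, 42.3]), 85.8)
(array([ 523.3, -354.2]), array([42.8, 42.7]), 81.2)
(array([ 548.7, -255.6]), array([42.1, 42.7]), 1.1)
(array([ 605.1, -364.9]), array([42.3, 42.9]), 11.2)
plate [(array([532. , 124.8]), array([162.1, 202.1]), 15.4)]Traceback (most recent call last):
  File "<stdin>", line 9, in <module>
  File "h.py", line 15, in rect
    P=np.array([ray((p[0][0]/4-.375,p[0][1]/4-.375),cam,z)[:2] for p in c],np.float32)
                ~~~^^^^^^^^^^^^^^^^^^^^^^^^^^^^^^^^^^^^^^^
  File "h.py", line 5, in ray
    c=get_calibration(cam);R=np.array(c["R"]);t=np.array(c["t"])
ValueError: time passes only in moves, steps and waits
```

```bash
sed -i 's/^def ray/import functools\n_gc=functools.lru_cache(None)(get_calibration)\ndef ray/; s/c=get_calibration(cam)/c=_gc(cam)/' h.py
python3 - <<'E'
from h import *
im=cv2.imread("pics/a_top.png")
m=np.zeros(im.shape[:2],np.uint8);m[222:318,218:336]=1
u=up(im).astype(int);k=((u.min(2)>165)).astype(np.uint8)*up(m)
k=cv2.morphologyEx(k,cv2.MORPH_CLOSE,np.ones((15,15),np.uint8))
print("board",rect(k,"top",.012))
# edges of the board: bottom row / right col lines
def lin(pts):
    P=np.array([ray(p,"top",.012)[:2] for p in pts],np.float32);v=cv2.fitLine(P,cv2.DIST_HUBER,0,.01,.01).ravel();return v
bot_=[];rt=[]
kk=k>0
for x in range(245*4,325*4,8):
    y=np.nonzero(kk[:,x])[0].max();bot_.append((x/4-.375,y/4-.375))
for y in range(245*4,300*4,8):
    x=np.nonzero(kk[y])[0].max();rt.append((x/4-.375,y/4-.375))
for n,l in(("front",lin(bot_)),("right",lin(rt))): print(n,l,np.degrees(np.arctan2(l[1],l[0])))
c=cv2.resize(im[160:320,215:340],None,fx=3.6,fy=3.6,interpolation=cv2.INTER_CUBIC);cv2.imwrite("pics/b.png",c)
E
```

```text
board [(array([531.2, 105.3]), array([236.4, 266.2]), 4.4)]
front [ 0.07850139 -0.996914    0.41455102  0.09216022] -85.49757
right [ 0.9967811   0.08017085  0.5128143  -0.02703105] 4.5983863
```

View pics/b.png

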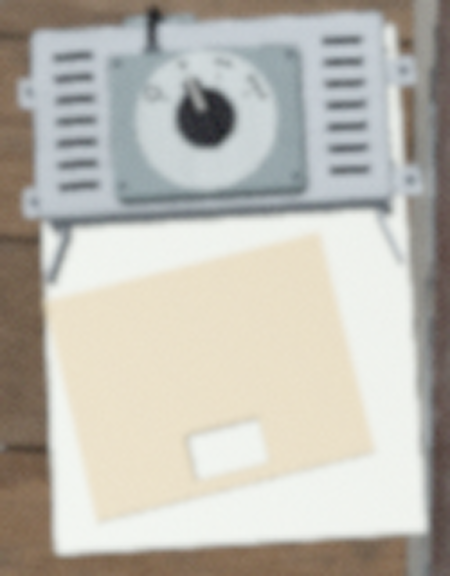

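The warmer's yaw is about 4.5° and its mouth is near (0.641, 0.114). The pointer is at one dot, the plate's yaw is about 15°, and the plate's centre is (0.532, 0.125). I'll write a planner that prints rows.

```bash
cat > plan.py <<'E'
import sys,json,numpy as np
from scipy.spatial.transform import Rotation as Ro
# waypoint: x y z(mm) yaw(deg) claw extra_rows ; tool pointing down. State of the commanded pose kept in cmd.json
def go(wps,start):
    cur=list(start); calls=[]; base=list(start); rows=[]
    def rel(w):
        d=np.array(w[:3])-base[:3]; a=np.radians(base[3]); c,s=np.cos(a),np.sin(a)
        t=np.array([c*d[0]+s*d[1], s*d[0]-c*d[1], -d[2]])/300
        r=-((w[3]-base[3]+180)%360-180)/180
        return [[round(float(v),3)+0. for v in t],[0,0,round(float(r),3)],w[4]]
    for w in wps:
        n=int(np.ceil(max(np.linalg.norm(np.array(w[:3])-cur[:3])/46,abs(w[3]-cur[3])/8.,1)))+w[5]
        for i in range(n):
            f=min(1,(i+1)/max(1,n-w[5])); p=[cur[j]+(w[j]-cur[j])*f for j in range(4)]+[w[4]]
            r=rel(p)
            if len(rows)==10 or max(map(abs,r[0]))>1: 
                calls.append(rows);rows=[];base=last;r=rel(p)
            rows.append(r);last=p[:4]
        cur=list(w[:4])
    calls.append(rows)
    for c in calls: print(json.dumps(c).replace(" ",""))
    return cur
def run(wps,start=None):
    s=start or json.load(open("cmd.json")); json.dump(go(wps,s),open("cmd.json","w"))
E
python3 - <<'E'
from plan import *
run([(688,117,235,-65.5,-.3,0),(688,117,152,-65.5,-.3,1),(688,117,152,-65.5,1,4),(688,117,152,-25.5,1,2),(688,117,152,-25.5,-.3,3),(688,117,235,-25.5,-.3,1)],[146,-530,231.3,-74.6])
E
```

```text
[[[-0.084,-0.122,-0.001],[0,0,-0.003],-0.3],[[-0.168,-0.244,-0.001],[0,0,-0.005],-0.3],[[-0.253,-0.365,-0.002],[0,0,-0.008],-0.3],[[-0.337,-0.487,-0.003],[0,0,-0.011],-0.3],[[-0.421,-0.609,-0.003],[0,0,-0.013],-0.3],[[-0.505,-0.731,-0.004],[0,0,-0.016],-0.3],[[-0.589,-0.853,-0.005],[0,0,-0.019],-0.3],[[-0.673,-0.975,-0.005],[0,0,-0.021],-0.3]]
[[[-0.076,-0.127,-0.001],[0,0,-0.003],-0.3],[[-0.152,-0.254,-0.001],[0,0,-0.005],-0.3],[[-0.228,-0.382,-0.002],[0,0,-0.008],-0.3],[[-0.303,-0.509,-0.003],[0,0,-0.011],-0.3],[[-0.379,-0.636,-0.003],[0,0,-0.013],-0.3],[[-0.455,-0.763,-0.004],[0,0,-0.016],-0.3],[[-0.531,-0.89,-0.005],[0,0,-0.019],-0.3]]
[[[-0.068,-0.131,-0.001],[0,0,-0.003],-0.3],[[-0.137,-0.263,-0.001],[0,0,-0.005],-0.3],[[-0.205,-0.394,-0.002],[0,0,-0.008],-0.3],[[-0.273,-0.526,-0.003],[0,0,-0.011],-0.3],[[-0.273,-0.526,0.136],[0,0,-0.011],-0.3],[[-0.273,-0.526,0.274],[0,0,-0.011],-0.3],[[-0.273,-0.526,0.274],[0,0,-0.011],-0.3],[[-0.273,-0.526,0.274],[0,0,-0.011],1],[[-0.273,-0.526,0.274],[0,0,-0.011],1],[[-0.273,-0.526,0.274],[0,0,-0.011],1]]
[[[0.0,0.0,0.0],[0,0,-0.0],1],[[0.0,0.0,0.0],[0,0,-0.0],1],[[0.0,0.0,0.0],[0,0,-0.044],1],[[0.0,0.0,0.0],[0,0,-0.089],1],[[0.0,0.0,0.0],[0,0,-0.133],1],[[0.0,0.0,0.0],[0,0,-0.178],1],[[0.0,0.0,0.0],[0,0,-0.222],1],[[0.0,0.0,0.0],[0,0,-0.222],1],[[0.0,0.0,0.0],[0,0,-0.222],1],[[0.0,0.0,0.0],[0,0,-0.222],-0.3]]
[[[0.0,0.0,0.0],[0,0,-0.0],-0.3],[[0.0,0.0,0.0],[0,0,-0.0],-0.3],[[0.0,0.0,0.0],[0,0,-0.0],-0.3],[[0.0,0.0,-0.138],[0,0,-0.0],-0.3],[[0.0,0.0,-0.277],[0,0,-0.0],-0.3],[[0.0,0.0,-0.277],[0,0,-0.0],-0.3]]
```

Call:
send_rows([
  [[-0.168,-0.244,-0.001],[0,0,-0.005],-0.3],
  [[-0.337,-0.487,-0.003],[0,0,-0.011],-0.3],
  [[-0.505,-0.731,-0.004],[0,0,-0.016],-0.3],
  [[-0.673,-0.975,-0.005],[0,0,-0.021],-0.3],
  [[-0.673,-0.975,-0.005],[0,0,-0.021],-0.3],
  [[-0.673,-0.975,-0.005],[0,0,-0.021],-0.3],
  [[-0.673,-0.975,-0.005],[0,0,-0.021],-0.3],
  [[-0.673,-0.975,-0.005],[0,0,-0.021],-0.3],
  [[-0.673,-0.975,-0.005],[0,0,-0.021],-0.3],
], force=40)

```text
time: 1.8
ee_pos: [0.3752, -0.2569, 0.2328]
tcp_rot: [-180.0, -0.0, -70.6]
wrist_force: [-0.3, -0.7, -0.2]
opening: 0.0557
```

Call:
send_rows([
  [[-0.076,-0.127,-0.001],[0,0,-0.003],-0.3],
  [[-0.152,-0.254,-0.001],[0,0,-0.005],-0.3],
  [[-0.228,-0.382,-0.002],[0,0,-0.008],-0.3],
  [[-0.303,-0.509,-0.003],[0,0,-0.011],-0.3],
  [[-0.379,-0.636,-0.003],[0,0,-0.013],-0.3],
  [[-0.455,-0.763,-0.004],[0,0,-0.016],-0.3],
  [[-0.531,-0.89,-0.005],[0,0,-0.019],-0.3],
  [[-0.531,-0.89,-0.005],[0,0,-0.019],-0.3],
])

```text
time: 2.6
ee_pos: [0.5764, -0.0182, 0.2326]
tcp_rot: [179.9, 0.1, -67.3]
wrist_force: [-0.5, -0.1, 0.3]
opening: 0.0558
```

Call:
send_rows([
  [[-0.068,-0.131,-0.001],[0,0,-0.003],-0.3],
  [[-0.137,-0.263,-0.001],[0,0,-0.005],-0.3],
  [[-0.205,-0.394,-0.002],[0,0,-0.008],-0.3],
  [[-0.273,-0.526,-0.003],[0,0,-0.011],-0.3],
  [[-0.273,-0.526,-0.003],[0,0,-0.011],-0.3],
  [[-0.273,-0.526,-0.003],[0,0,-0.011],-0.3],
])

```text
time: 3.2
ee_pos: [0.689, 0.115, 0.2335]
tcp_rot: [179.9, 0.0, -65.5]
wrist_force: [0.2, -0.5, -0.4]
opening: 0.0553
```

```bash
python3 - <<'E'
from h import *
a=camera("top");b=camera("side");o=sensors.get_obs();print(o["q"],o["ee_pos"],o["tcp_rot"])
c1=cv2.resize(a[150:250,210:340],(780,600),interpolation=cv2.INTER_CUBIC)[:, :400];c2=cv2.resize(b[140:290,290:390],(400,600),interpolation=cv2.INTER_CUBIC)
cv2.imwrite("pics/c.png",np.hstack([cv2.resize(a[160:235,230:310],(400,375)),cv2.resize(b[150:240,310:406],(400,375))]))
E
```

```text
[ 9.43844977e+00  2.76360929e+01  3.84472737e+01  1.00808625e+02
 -1.97914733e-02  1.64975581e+02] [0.68827541 0.11431805 0.23564358] [ 1.79997338e+02 -1.97774509e-02 -6.55371310e+01]
```

View pics/c.png

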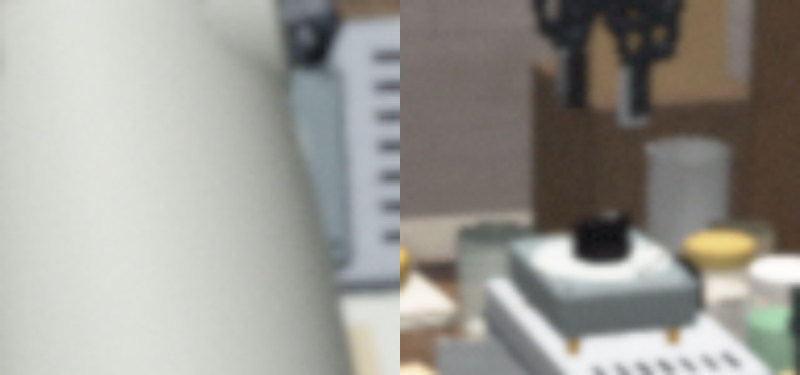

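Side view: the fingers are centred over the knob, both at column 603 of the crop. I'll go down, grip and turn +40°.

Call:
send_rows([
  [[0,0,0.14],[0,0,0],-0.3],
  [[0,0,0.277],[0,0,0],-0.3],
  [[0,0,0.277],[0,0,0],-0.3],
  [[0,0,0.277],[0,0,0],1],
  [[0,0,0.277],[0,0,0],1],
  [[0,0,0.277],[0,0,0],1],
  [[0,0,0.277],[0,0,0],1],
  [[0,0,0.277],[0,0,0],1],
  [[0,0,0.277],[0,0,0],1],
])

```text
time: 4.2
ee_pos: [0.6889, 0.1181, 0.1561]
tcp_rot: [-179.7, 0.1, -65.3]
wrist_force: [-5.4, 6.0, 9.1]
opening: 0.0109
```

Call:
send_rows([
  [[0,0,0],[0,0,-0.044],1],
  [[0,0,0],[0,0,-0.089],1],
  [[0,0,0],[0,0,-0.133],1],
  [[0,0,0],[0,0,-0.178],1],
  [[0,0,0],[0,0,-0.222],1],
  [[0,0,0],[0,0,-0.222],1],
  [[0,0,0],[0,0,-0.222],1],
])

```text
time: 4.9
ee_pos: [0.6894, 0.1178, 0.1561]
tcp_rot: [-179.7, -0.2, -25.4]
wrist_force: [-3.8, 4.5, 9.0]
opening: 0.0104
```

```bash
cat >> plan.py <<'E'
def tgt(w,b):
    d=np.array(w[:3],float)-b[:3]; a=np.radians(b[3]); c,s=np.cos(a),np.sin(a)
    print([round(float(v)/300,3) for v in (c*d[0]+s*d[1], s*d[0]-c*d[1], -d[2])], round(-((w[3]-b[3]+180)%360-180)/180,3), "rows",round(max(np.linalg.norm(d)/50,abs((w[3]-b[3]+180)%360-180)/8.59),1))
def legs(ws):
    for b,w in zip(ws,ws[1:]): print(w,end=" "); tgt(w,b)
E
python3 - <<'E'
from plan import *
legs([(688,117,235,-25.5),(618,-70,215,32.8),(549,-256,100,91)])
E
```

```text
(618, -70, 215, 32.8) [0.058, 0.663, 0.067] -0.324 rows 6.8
(549, -256, 100, 91) [-0.529, 0.397, 0.383] -0.323 rows 6.8
```

Call:
send_rows([
  [[0,0,0],[0,0,0],-0.3],
  [[0,0,0],[0,0,0],-0.3],
  [[0,0,0],[0,0,0],-0.3],
  [[0,0,-0.14],[0,0,0],-0.3],
  [[0,0,-0.277],[0,0,0],-0.3],
  [[0,0,-0.277],[0,0,0],-0.3],
])

```text
time: 5.5
ee_pos: [0.6898, 0.1165, 0.2421]
tcp_rot: [-179.7, -0.4, -25.5]
wrist_force: [0.3, 0.0, 0.5]
opening: 0.0554
```

Call:
send_rows([
  [[0.058,0.663,0.067],[0,0,-0.324],-0.3],
  [[0.058,0.663,0.067],[0,0,-0.324],-0.3],
  [[0.058,0.663,0.067],[0,0,-0.324],-0.3],
  [[0.058,0.663,0.067],[0,0,-0.324],-0.3],
  [[0.058,0.663,0.067],[0,0,-0.324],-0.3],
  [[0.058,0.663,0.067],[0,0,-0.324],-0.3],
  [[0.058,0.663,0.067],[0,0,-0.324],-0.3],
  [[0.058,0.663,0.067],[0,0,-0.324],-0.3],
])

```text
time: 6.3
ee_pos: [0.6186, -0.0709, 0.2149]
tcp_rot: [-180.0, 0.0, 32.9]
wrist_force: [-0.9, -0.5, -0.3]
opening: 0.0554
```

Call:
send_rows([
  [[-0.529,0.397,0],[0,0,-0.323],-0.3],
  [[-0.529,0.397,0],[0,0,-0.323],-0.3],
  [[-0.529,0.397,0],[0,0,-0.323],-0.3],
  [[-0.529,0.397,0],[0,0,-0.323],-0.3],
  [[-0.529,0.397,0],[0,0,-0.323],-0.3],
  [[-0.529,0.397,0],[0,0,-0.323],-0.3],
  [[-0.529,0.397,0],[0,0,-0.323],-0.3],
  [[-0.529,0.397,0],[0,0,-0.323],-0.3],
])

```text
time: 7.1
ee_pos: [0.55, -0.2569, 0.2149]
tcp_rot: [-180.0, -0.0, 90.9]
wrist_force: [0.3, -0.2, -0.1]
opening: 0.0553
```

```bash
python3 - <<'E'
from h import *
for i in range(3):
  a=camera("top");o=sensors.get_obs();print(o["ee_pos"],o["tcp_rot"],o["time"],o["wrist_force"])
cv2.imwrite("pics/d_top.png",a);print(plate(a));[print(q) for q in tiles(a)]
b=camera("side")
cv2.imwrite("pics/d.png",np.hstack([cv2.resize(a[160:235,230:310],(400,375),interpolation=cv2.INTER_CUBIC),cv2.resize(b[240:360,250:378],(400,375))]))
E
```

```text
[ 0.55003964 -0.25674514  0.21497303] [-1.79991623e+02 -7.56698545e-04  9.06641046e+01] 7.15 [-0.37883116  0.17550333 -0.00787617]
[ 0.55009404 -0.25663767  0.21501103] [-1.79994087e+02  2.77450507e-03  9.06447399e+01] 7.2 [ 0.17835289 -0.07335833 -0.23520072]
[ 0.55008581 -0.256538    0.21500255] [-1.79990581e+02 -2.64442537e-03  9.06949721e+01] 7.25 [0.60550798 0.61671593 0.59448061]
[(array([531.3, 124.4]), array([161. , 201.4]), 15.4)]
(array([ 548.3, -255.7]), array([41.5, 42.6]), 1.3)
```

View pics/d.png

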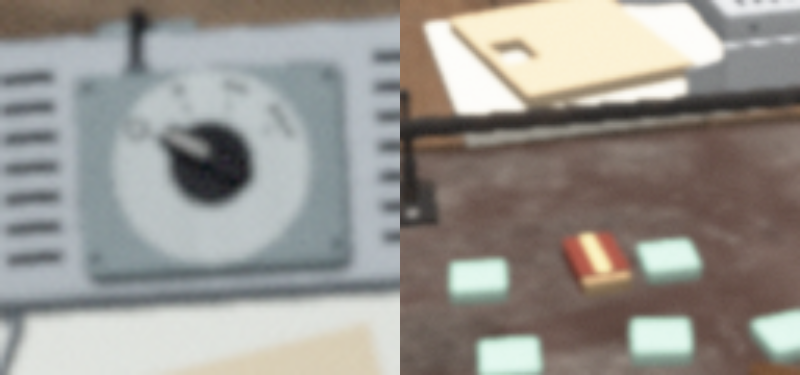

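The selector points at the ring, so it's off. Now tile D.

Call:
send_rows([
  [[0,0.003,0.16],[0,0,0],-0.3],
  [[0,0.003,0.32],[0,0,0],-0.3],
  [[0,0.003,0.48],[0,0,0],-0.3],
  [[0,0.003,0.62],[0,0,0],-0.3],
  [[0,0.003,0.712],[0,0,0],-0.3],
  [[0,0.003,0.712],[0,0,0],-0.3],
  [[0,0.003,0.712],[0,0,0],1],
  [[0,0.003,0.712],[0,0,0],1],
  [[0,0.003,0.712],[0,0,0],1],
  [[0,0.003,0.712],[0,0,0],1],
])

```text
time: 8.3
ee_pos: [0.5511, -0.2567, 0.0019]
tcp_rot: [180.0, 0.0, 91.0]
wrist_force: [0.4, -0.5, -0.3]
opening: 0.0387
```

Call:
send_rows([
  [[0,0,0],[0,0,0],1],
  [[0,0,-0.16],[0,0,0],1],
  [[0,0,-0.32],[0,0,0],1],
  [[0,0,-0.48],[0,0,0],1],
  [[0,0,-0.64],[0,0,0],1],
  [[0,0,-0.712],[0,0,0],1],
  [[0,0,-0.712],[0,0,0],1],
])

```text
time: 9.0
ee_pos: [0.5521, -0.2572, 0.2195]
tcp_rot: [179.7, 0.2, 91.0]
wrist_force: [0.8, -0.2, -0.9]
opening: 0.0387
```

```bash
cat >> plan.py <<'E'
A=np.radians(15.4);PC=np.array([531.5,124.5])
def slot(x,y): return PC+np.array([x*np.cos(A)-y*np.sin(A),x*np.sin(A)+y*np.cos(A)])
E
python3 - <<'E'
from plan import *
S=[slot(*p) for p in((53,66),(53,0),(53,-66),(2,36),(2,-36))]
T=[(548.5,-255.7,91.2),(605.1,-364.9,101.2),(523.3,-354.2,81.2),(414.5,-257.3,85.4),(425.1,-358.3,85.8)]
cur=(548.5,-256,215,90.7)
for i,s in enumerate(S):
    t=(round(s[0],1),round(s[1],1),215,105.4); a=np.array(cur);m=tuple(np.round((a+t)/2,1))
    legs([cur,m,t])
    if i<4:
        n=(T[i+1][0],T[i+1][1],215,T[i+1][2]); m=tuple(np.round((np.array(n)+t)/2,1)); legs([t,m,n]); cur=n
    print()
E
```

```text
(np.float64(556.8), np.float64(-26.9), np.float64(215.0), np.float64(98.1)) [0.763, 0.037, -0.0] -0.041 rows 4.6
(np.float64(565.1), np.float64(202.2), 215, 105.4) [0.752, 0.135, -0.0] -0.041 rows 4.6
(np.float64(585.1), np.float64(-81.4), np.float64(215.0), np.float64(103.3)) [-0.929, -0.187, -0.0] 0.012 rows 5.7
(605.1, -364.9, 215, 101.2) [-0.935, -0.153, -0.0] 0.012 rows 5.7

(np.float64(593.8), np.float64(-113.2), np.float64(215.0), np.float64(103.3)) [0.83, 0.126, -0.0] -0.012 rows 5.0
(np.float64(582.6), np.float64(138.6), 215, 105.4) [0.825, 0.157, -0.0] -0.012 rows 5.0
(np.float64(553.0), np.float64(-107.8), np.float64(215.0), np.float64(93.3)) [-0.766, -0.313, -0.0] 0.067 rows 5.0
(523.3, -354.2, 215, 81.2) [-0.814, -0.146, -0.0] 0.067 rows 5.0

(np.float64(561.7), np.float64(-139.6), np.float64(215.0), np.float64(93.3)) [0.726, 0.017, -0.0] -0.067 rows 4.4
(np.float64(600.1), np.float64(74.9), 215, 105.4) [0.706, 0.169, -0.0] -0.067 rows 4.4
(np.float64(507.3), np.float64(-91.2), np.float64(215.0), np.float64(95.4)) [-0.452, -0.445, -0.0] 0.056 rows 3.8
(414.5, -257.3, 215, 85.4) [-0.522, -0.36, -0.0] 0.056 rows 3.8

(np.float64(469.2), np.float64(-48.8), np.float64(215.0), np.float64(95.4)) [0.707, 0.126, -0.0] -0.056 rows 4.3
(np.float64(523.9), np.float64(159.7), 215, 105.4) [0.675, 0.247, -0.0] -0.056 rows 4.3
(np.float64(474.5), np.float64(-99.3), np.float64(215.0), np.float64(95.6)) [-0.789, -0.388, -0.0] 0.054 rows 5.3
(425.1, -358.3, 215, 85.8) [-0.843, -0.248, -0.0] 0.054 rows 5.3

(np.float64(484.0), np.float64(-134.0), np.float64(215.0), np.float64(95.6)) [0.76, 0.141, -0.0] -0.054 rows 4.6
(np.float64(543.0), np.float64(90.3), 215, 105.4) [0.725, 0.269, -0.0] -0.054 rows 4.6
```

```bash
cat > trips.py <<'E'
from plan import *
import sys
SL=((50,66),(50,0),(2,66),(2,0),(2,-66))
T=[(549,-256,90.7),(605.1,-364.9,101.2),(523.3,-354.2,81.2),(414.5,-257.3,85.4),(425.1,-358.3,85.8)]
def trips(i0=0):
  for i in range(i0,5):
    cur=T[i][:2]+(215,)+T[i][2:]
    s=slot(*SL[i]);t=(round(s[0],1),round(s[1],1),215,round(np.degrees(A),1)+90); m=tuple((np.array(cur)+t)/2)
    legs([cur,m,t])
    if i<4:
        n=T[i+1][:2]+(215,)+T[i+1][2:]; m=tuple((np.array(n)+t)/2); legs([t,m,n])
    print()
if __name__=="__main__": trips()
E
python3 trips.py | sed 's/np.float64//g'
```

```text
((555.6), (-27.299999999999997), (215.0), (98.05000000000001)) [0.762, 0.031, -0.0] -0.041 rows 4.6
((562.2), (201.4), 215, (105.4)) [0.752, 0.129, -0.0] -0.041 rows 4.6
((583.6500000000001), (-81.74999999999999), (215.0), (103.30000000000001)) [-0.929, -0.182, -0.0] 0.012 rows 5.7
(605.1, -364.9, 215, 101.2) [-0.935, -0.148, -0.0] 0.012 rows 5.7

((592.4000000000001), (-113.54999999999998), (215.0), (103.30000000000001)) [0.83, 0.121, -0.0] -0.012 rows 5.0
((579.7), (137.8), 215, (105.4)) [0.825, 0.152, -0.0] -0.012 rows 5.0
((551.5), (-108.19999999999999), (215.0), (93.30000000000001)) [-0.766, -0.308, -0.0] 0.067 rows 5.0
(523.3, -354.2, 215, 81.2) [-0.813, -0.141, -0.0] 0.067 rows 5.0

((519.5999999999999), (-82.75), (215.0), (93.30000000000001)) [0.892, -0.151, -0.0] -0.067 rows 5.4
((515.9), (188.7), 215, (105.4)) [0.904, 0.04, -0.0] -0.067 rows 5.4
((465.2), (-34.30000000000001), (215.0), (95.4)) [-0.672, -0.36, -0.0] 0.056 rows 4.6
(414.5, -257.3, 215, 85.4) [-0.724, -0.238, -0.0] 0.056 rows 4.6

((473.95), (-66.15), (215.0), (95.4)) [0.651, 0.146, -0.0] -0.056 rows 4.0
((533.4), (125.0), 215, (105.4)) [0.616, 0.257, -0.0] -0.056 rows 4.0
((479.25), (-116.65), (215.0), (95.6)) [-0.729, -0.388, -0.0] 0.054 rows 5.0
(425.1, -358.3, 215, 85.8) [-0.784, -0.258, -0.0] 0.054 rows 5.0

((488.05), (-148.45000000000002), (215.0), (95.6)) [0.713, 0.158, -0.0] -0.054 rows 4.4
((551.0), (61.4), 215, (105.4)) [0.676, 0.277, -0.0] -0.054 rows 4.4
```

Call:
send_rows([
  [[0.1,0.004,0],[0,0,-0.005],1],
  [[0.23,0.01,0],[0,0,-0.012],1],
  [[0.37,0.015,0],[0,0,-0.02],1],
  [[0.51,0.02,0],[0,0,-0.027],1],
  [[0.65,0.027,0],[0,0,-0.035],1],
  [[0.762,0.031,0],[0,0,-0.041],1],
  [[0.762,0.031,0],[0,0,-0.041],1],
], force=60)

```text
time: 9.7
ee_pos: [0.5558, -0.0244, 0.2137]
tcp_rot: [-179.9, -0.1, 98.6]
wrist_force: [-0.3, 0.1, 0.1]
opening: 0.0385
```

Call:
send_rows([
  [[0.14,0.024,0],[0,0,-0.008],1],
  [[0.28,0.048,0],[0,0,-0.015],1],
  [[0.42,0.072,0],[0,0,-0.023],1],
  [[0.56,0.096,0],[0,0,-0.03],1],
  [[0.7,0.12,0],[0,0,-0.038],1],
  [[0.752,0.129,0],[0,0,-0.041],1],
  [[0.752,0.129,0],[0,0,-0.041],1],
  [[0.752,0.129,0],[0,0,-0.041],1],
])

```text
time: 10.5
ee_pos: [0.5616, 0.2001, 0.2143]
tcp_rot: [-179.9, 0.0, 105.7]
wrist_force: [0.0, -1.1, -0.1]
opening: 0.0384
```

```bash
python3 - <<'E'
from h import *
o=sensors.get_obs();print(o["ee_pos"],o["tcp_rot"],o["opening"])
b=camera("side");cv2.imwrite("pics/e_side.png",b)
E
```

```text
[0.56157609 0.20006617 0.21428329] [-1.79924975e+02  3.05419428e-02  1.05740402e+02] 0.038382674705831135
```

Call:
send_rows([
  [[0,0,0.15],[0,0,0],1],
  [[0,0,0.3],[0,0,0],1],
  [[0,0,0.45],[0,0,0],1],
  [[0,0,0.56],[0,0,0],1],
  [[0,0,0.6],[0,0,0],1],
  [[0,0,0.623],[0,0,0],1],
  [[0,0,0.623],[0,0,0],1],
])

```text
time: 11.25
ee_pos: [0.5623, 0.2003, 0.0295]
tcp_rot: [179.9, 0.0, 105.7]
wrist_force: [0.5, -0.6, 0.0]
opening: 0.0387
```

Call:
send_rows([
  [[0,0,0],[0,0,0],-0.2],
  [[0,0,0],[0,0,0],-0.2],
  [[0,0,0],[0,0,0],-0.2],
  [[0,0,-0.1],[0,0,0],-0.2],
  [[0,0,-0.25],[0,0,0],-0.2],
  [[0,0,-0.4],[0,0,0],-0.2],
  [[0,0,-0.55],[0,0,0],-0.2],
  [[0,0,-0.623],[0,0,0],-0.2],
  [[0,0,-0.623],[0,0,0],-0.2],
])

```text
time: 12.15
ee_pos: [0.5629, 0.2014, 0.2198]
tcp_rot: [179.6, -0.0, 105.8]
wrist_force: [0.2, 0.1, 0.2]
opening: 0.0513
```

Call:
send_rows([
  [[-0.929,-0.182,0],[0,0,0.012],-0.3],
  [[-0.929,-0.182,0],[0,0,0.012],-0.3],
  [[-0.929,-0.182,0],[0,0,0.012],-0.3],
  [[-0.929,-0.182,0],[0,0,0.012],-0.3],
  [[-0.929,-0.182,0],[0,0,0.012],-0.3],
  [[-0.929,-0.182,0],[0,0,0.012],-0.3],
  [[-0.929,-0.182,0],[0,0,0.012],-0.3],
])

```text
time: 12.85
ee_pos: [0.5845, -0.0861, 0.2139]
tcp_rot: [-179.9, 0.0, 103.3]
wrist_force: [0.2, 0.1, -1.0]
opening: 0.0552
```

Call:
send_rows([
  [[-0.935,-0.148,0],[0,0,0.012],-0.3],
  [[-0.935,-0.148,0],[0,0,0.012],-0.3],
  [[-0.935,-0.148,0],[0,0,0.012],-0.3],
  [[-0.935,-0.148,0],[0,0,0.012],-0.3],
  [[-0.935,-0.148,0],[0,0,0.012],-0.3],
  [[-0.935,-0.148,0],[0,0,0.012],-0.3],
  [[-0.935,-0.148,0],[0,0,0.012],-0.3],
  [[-0.935,-0.148,0],[0,0,0.012],-0.3],
])

```text
time: 13.65
ee_pos: [0.6076, -0.3652, 0.2137]
tcp_rot: [-179.9, -0.1, 101.4]
wrist_force: [0.8, 0.8, 0.5]
opening: 0.0556
```

```bash
python3 - <<'E'
from h import *
a=camera("top");o=sensors.get_obs();print(o["ee_pos"],o["tcp_rot"],o["opening"])
cv2.imwrite("pics/f_top.png",a);print(plate(a));print(tiles(a,.04,(222,218,336,318)));print(tiles(a))
c=cv2.resize(a[200:320,215:345],None,fx=3,fy=3,interpolation=cv2.INTER_CUBIC);b=camera("side")
cv2.imwrite("pics/f.png",np.hstack([c,cv2.resize(b[260:380,250:380],(390,360))]))
E
```

```text
[ 0.60775124 -0.36431068  0.21440845] [-1.79964820e+02 -6.10009622e-02  1.01462686e+02] 0.055467805304202894
[(array([531.6, 124.4]), array([161.5, 201.3]), 15.4)]
[(array([559.7, 199.8]), array([37.3, 37.2]), 16.3)]
[(array([ 414.7, -257.3]), array([42.2, 41.4]), 85.0), (array([ 524.8, -346.5]), array([27. , 42.1]), 78.3), (array([ 605. , -364.7]), array([42.3, 42.6]), 11.4)]
```

View pics/f.png

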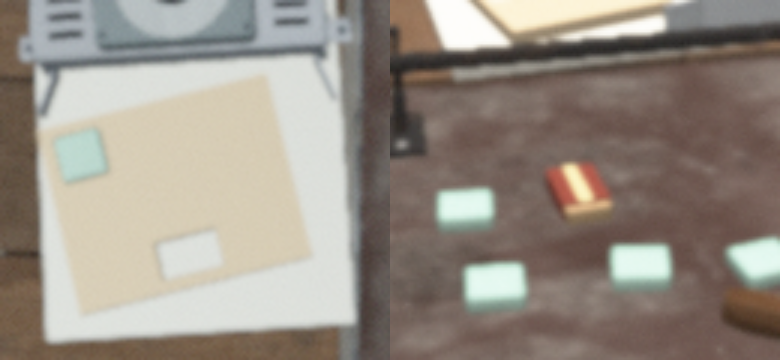

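Tile 1 lies flat on the plate at (80,155) in the crop, and the four others are untouched. Tile E is next.

Call:
send_rows([
  [[0,-0.008,0.16],[0,0,0],-0.3],
  [[0,-0.008,0.32],[0,0,0],-0.3],
  [[0,-0.008,0.48],[0,0,0],-0.3],
  [[0,-0.008,0.62],[0,0,0],-0.3],
  [[0,-0.008,0.712],[0,0,0],-0.3],
  [[0,-0.008,0.712],[0,0,0],-0.3],
  [[0,-0.008,0.712],[0,0,0],1],
  [[0,-0.008,0.712],[0,0,0],1],
  [[0,-0.008,0.712],[0,0,0],1],
  [[0,-0.008,0.712],[0,0,0],1],
])

```text
time: 14.75
ee_pos: [0.6058, -0.3653, 0.0025]
tcp_rot: [179.9, 0.0, 101.5]
wrist_force: [0.9, 4.2, 6.1]
opening: 0.0385
```

Call:
send_rows([
  [[0,0,0],[0,0,0],1],
  [[0,0,-0.16],[0,0,0],1],
  [[0,0,-0.32],[0,0,0],1],
  [[0,0,-0.48],[0,0,0],1],
  [[0,0,-0.64],[0,0,0],1],
  [[0,0,-0.712],[0,0,0],1],
  [[0,0,-0.712],[0,0,0],1],
])

```text
time: 15.45
ee_pos: [0.6062, -0.3665, 0.2197]
tcp_rot: [179.7, 0.3, 101.4]
wrist_force: [0.4, 0.1, -1.0]
opening: 0.0382
```

Call:
send_rows([
  [[0.12,0.018,0],[0,0,-0.002],1],
  [[0.27,0.04,0],[0,0,-0.004],1],
  [[0.42,0.061,0],[0,0,-0.006],1],
  [[0.57,0.083,0],[0,0,-0.008],1],
  [[0.72,0.105,0],[0,0,-0.01],1],
  [[0.83,0.121,0],[0,0,-0.012],1],
  [[0.83,0.121,0],[0,0,-0.012],1],
])

```text
time: 16.15
ee_pos: [0.5908, -0.1108, 0.214]
tcp_rot: [-179.9, -0.1, 103.8]
wrist_force: [-0.2, -0.9, -0.3]
opening: 0.0379
```

Call:
send_rows([
  [[0.15,0.028,0],[0,0,-0.002],1],
  [[0.3,0.055,0],[0,0,-0.004],1],
  [[0.45,0.083,0],[0,0,-0.006],1],
  [[0.6,0.11,0],[0,0,-0.009],1],
  [[0.74,0.137,0],[0,0,-0.011],1],
  [[0.825,0.152,0],[0,0,-0.012],1],
  [[0.825,0.152,0],[0,0,-0.012],1],
  [[0.825,0.152,0],[0,0,-0.012],1],
])

```text
time: 16.95
ee_pos: [0.5774, 0.1365, 0.2138]
tcp_rot: [-179.9, 0.0, 105.8]
wrist_force: [-0.2, -0.5, -1.0]
opening: 0.0384
```

```bash
python3 - <<'E'
from h import *
for i in range(2): a=camera("top")
o=sensors.get_obs();print(o["ee_pos"],o["tcp_rot"],o["opening"])
b=camera("side");cv2.imwrite("pics/g_side.png",b)
u=b.astype(int);p=proj(o["ee_pos"],"side");print(p)
from plan import *
t=slot(50,0);tgt((t[0],t[1],215,105.4),list(o["ee_pos"]*1000)+[o["tcp_rot"][2]])
E
```

```text
[0.57765907 0.13556626 0.21439273] [-1.79945188e+02  1.99581898e-02  1.05691771e+02] 0.03831593597121366
[316.92162092 186.25744941]
[0.005, 0.009, -0.002] 0.002 rows 0.1
```

Call:
send_rows([
  [[0.005,0.009,0.15],[0,0,0],1],
  [[0.005,0.009,0.3],[0,0,0],1],
  [[0.005,0.009,0.45],[0,0,0],1],
  [[0.005,0.009,0.56],[0,0,0],1],
  [[0.005,0.009,0.6],[0,0,0],1],
  [[0.005,0.009,0.623],[0,0,0],1],
  [[0.005,0.009,0.623],[0,0,0],1],
])

```text
time: 17.8
ee_pos: [0.5804, 0.1384, 0.0298]
tcp_rot: [179.9, 0.0, 105.7]
wrist_force: [-0.0, 0.5, -0.5]
opening: 0.0379
```

Call:
send_rows([
  [[0,0,0],[0,0,0],-0.2],
  [[0,0,0],[0,0,0],-0.2],
  [[0,0,0],[0,0,0],-0.2],
  [[0,0,-0.1],[0,0,0],-0.2],
  [[0,0,-0.25],[0,0,0],-0.2],
  [[0,0,-0.4],[0,0,0],-0.2],
  [[0,0,-0.55],[0,0,0],-0.2],
  [[0,0,-0.623],[0,0,0],-0.2],
  [[0,0,-0.623],[0,0,0],-0.2],
])

```text
time: 18.7
ee_pos: [0.5811, 0.1393, 0.2197]
tcp_rot: [179.6, 0.0, 105.8]
wrist_force: [-0.9, 0.6, -1.0]
opening: 0.0516
```

Call:
send_rows([
  [[-0.766,-0.308,0],[0,0,0.067],-0.3],
  [[-0.766,-0.308,0],[0,0,0.067],-0.3],
  [[-0.766,-0.308,0],[0,0,0.067],-0.3],
  [[-0.766,-0.308,0],[0,0,0.067],-0.3],
  [[-0.766,-0.308,0],[0,0,0.067],-0.3],
  [[-0.766,-0.308,0],[0,0,0.067],-0.3],
  [[-0.766,-0.308,0],[0,0,0.067],-0.3],
])

```text
time: 19.4
ee_pos: [0.5529, -0.1082, 0.2143]
tcp_rot: [-179.9, -0.0, 93.6]
wrist_force: [-0.4, -0.7, 0.2]
opening: 0.0557
```

Call:
send_rows([
  [[-0.813,-0.141,0],[0,0,0.067],-0.3],
  [[-0.813,-0.141,0],[0,0,0.067],-0.3],
  [[-0.813,-0.141,0],[0,0,0.067],-0.3],
  [[-0.813,-0.141,0],[0,0,0.067],-0.3],
  [[-0.813,-0.141,0],[0,0,0.067],-0.3],
  [[-0.813,-0.141,0],[0,0,0.067],-0.3],
  [[-0.813,-0.141,0],[0,0,0.067],-0.3],
  [[-0.813,-0.141,0],[0,0,0.067],-0.3],
])

```text
time: 20.2
ee_pos: [0.5274, -0.3518, 0.2148]
tcp_rot: [-180.0, -0.0, 81.7]
wrist_force: [0.2, -1.0, -0.4]
opening: 0.0551
```

```bash
cat > chk.py <<'E'
from h import *
from plan import *
import sys
def chk(t):
    for i in range(2): a=camera("top")
    o=sensors.get_obs();print(o["ee_pos"],o["tcp_rot"],o["opening"],o["time"])
    cv2.imwrite("pics/last_top.png",a);print(plate(a));print(tiles(a,.04,(222,218,336,318)));print(tiles(a))
    b=camera("side");cv2.imwrite("pics/last_side.png",b)
    for d in place_of("plate","side")[:1]: print("plate side",d["p"],ray(d["point"],"side",.012))
    tgt(t,list(o["ee_pos"]*1000)+[o["tcp_rot"][2]])
if __name__=="__main__": chk([float(v) for v in sys.argv[1:5]])
E
python3 chk.py 523.3 -354.2 215 81.2
```

```text
[ 0.52746916 -0.35165323  0.21530409] [ 1.79987190e+02 -6.31538607e-03  8.17739410e+01] 0.05511292857746011 20.3
[(array([531.2, 124.3]), array([160.5, 201.5]), 15.3)]
[(array([559.7, 199.8]), array([37.4, 37.3]), 16.1), (array([579.2, 138.5]), array([37.3, 37.1]), 15.7)]
[(array([ 414.6, -257.6]), array([43. , 42.1]), 87.2), (array([ 523.6, -354.3]), array([42.7, 43. ]), 80.8)]
plate side 0.8 [0.53652618 0.1277467  0.012     ]
[-0.01, -0.013, 0.001] 0.003 rows 0.1
```

Call:
send_rows([
  [[-0.009,-0.013,0.16],[0,0,0.003],-0.3],
  [[-0.009,-0.013,0.32],[0,0,0.003],-0.3],
  [[-0.009,-0.013,0.48],[0,0,0.003],-0.3],
  [[-0.009,-0.013,0.62],[0,0,0.003],-0.3],
  [[-0.009,-0.013,0.712],[0,0,0.003],-0.3],
  [[-0.009,-0.013,0.712],[0,0,0.003],-0.3],
  [[-0.009,-0.013,0.712],[0,0,0.003],1],
  [[-0.009,-0.013,0.712],[0,0,0.003],1],
  [[-0.009,-0.013,0.712],[0,0,0.003],1],
  [[-0.009,-0.013,0.712],[0,0,0.003],1],
])

```text
time: 21.4
ee_pos: [0.5229, -0.3555, 0.002]
tcp_rot: [180.0, 0.0, 81.1]
wrist_force: [-0.2, 0.6, 1.0]
opening: 0.0383
```

Call:
send_rows([
  [[0,0,0],[0,0,0],1],
  [[0,0,-0.16],[0,0,0],1],
  [[0,0,-0.32],[0,0,0],1],
  [[0,0,-0.48],[0,0,0],1],
  [[0,0,-0.64],[0,0,0],1],
  [[0,0,-0.712],[0,0,0],1],
  [[0,0,-0.712],[0,0,0],1],
])

```text
time: 22.1
ee_pos: [0.5235, -0.3563, 0.2195]
tcp_rot: [179.7, 0.2, 81.1]
wrist_force: [0.2, -0.2, -1.6]
opening: 0.0383
```

Call:
send_rows([
  [[0.12,-0.02,0],[0,0,-0.009],1],
  [[0.27,-0.046,0],[0,0,-0.02],1],
  [[0.42,-0.071,0],[0,0,-0.032],1],
  [[0.57,-0.096,0],[0,0,-0.043],1],
  [[0.72,-0.122,0],[0,0,-0.054],1],
  [[0.85,-0.144,0],[0,0,-0.064],1],
  [[0.892,-0.151,0],[0,0,-0.067],1],
  [[0.892,-0.151,0],[0,0,-0.067],1],
])

```text
time: 22.9
ee_pos: [0.5189, -0.0826, 0.2141]
tcp_rot: [-179.9, -0.0, 93.3]
wrist_force: [-0.3, -0.3, -0.9]
opening: 0.0381
```

Call:
send_rows([
  [[0.15,0.007,0],[0,0,-0.011],1],
  [[0.3,0.013,0],[0,0,-0.022],1],
  [[0.45,0.02,0],[0,0,-0.033],1],
  [[0.6,0.027,0],[0,0,-0.044],1],
  [[0.75,0.033,0],[0,0,-0.056],1],
  [[0.86,0.038,0],[0,0,-0.064],1],
  [[0.904,0.04,0],[0,0,-0.067],1],
  [[0.904,0.04,0],[0,0,-0.067],1],
  [[0.904,0.04,0],[0,0,-0.067],1],
])

```text
time: 23.8
ee_pos: [0.5165, 0.1861, 0.2146]
tcp_rot: [-179.9, 0.0, 105.1]
wrist_force: [0.4, -0.1, -0.9]
opening: 0.0384
```

```bash
python3 chk.py 515.9 188.7 215 105.4 | sed -n '1p;5,$p'
```

```text
[0.51652229 0.18578036 0.21498967] [-1.79988501e+02  1.93279633e-02  1.05095444e+02] 0.03828600904957884 23.9
plate side 0.6 [0.53340756 0.13455213 0.012     ]
[0.01, 0.001, -0.0] -0.002 rows 0.1
```

Call:
send_rows([
  [[0.01,-0.016,0.15],[0,0,0],1],
  [[0.01,-0.016,0.3],[0,0,0],1],
  [[0.01,-0.016,0.45],[0,0,0],1],
  [[0.01,-0.016,0.56],[0,0,0],1],
  [[0.01,-0.016,0.6],[0,0,0],1],
  [[0.01,-0.016,0.623],[0,0,0],1],
  [[0.01,-0.016,0.623],[0,0,0],1],
])

```text
time: 24.7
ee_pos: [0.5114, 0.1888, 0.0295]
tcp_rot: [179.9, -0.0, 105.2]
wrist_force: [0.3, 0.2, -0.3]
opening: 0.0381
```

Call:
send_rows([
  [[0,0,0],[0,0,0],-0.2],
  [[0,0,0],[0,0,0],-0.2],
  [[0,0,0],[0,0,0],-0.2],
  [[0,0,-0.1],[0,0,0],-0.2],
  [[0,0,-0.25],[0,0,0],-0.2],
  [[0,0,-0.4],[0,0,0],-0.2],
  [[0,0,-0.55],[0,0,0],-0.2],
  [[0,0,-0.623],[0,0,0],-0.2],
  [[0,0,-0.623],[0,0,0],-0.2],
])

```text
time: 25.6
ee_pos: [0.5121, 0.1895, 0.2195]
tcp_rot: [179.6, -0.0, 105.2]
wrist_force: [0.4, 0.9, 0.3]
opening: 0.0511
```

Call:
send_rows([
  [[-0.672,-0.345,0],[0,0,0.056],-0.3],
  [[-0.672,-0.345,0],[0,0,0.056],-0.3],
  [[-0.672,-0.345,0],[0,0,0.056],-0.3],
  [[-0.672,-0.345,0],[0,0,0.056],-0.3],
  [[-0.672,-0.345,0],[0,0,0.056],-0.3],
  [[-0.672,-0.345,0],[0,0,0.056],-0.3],
])

```text
time: 26.2
ee_pos: [0.4629, -0.0354, 0.2146]
tcp_rot: [-180.0, 0.0, 94.9]
wrist_force: [-0.2, -0.4, -0.3]
opening: 0.0556
```

Call:
send_rows([
  [[-0.724,-0.238,0],[0,0,0.056],-0.3],
  [[-0.724,-0.238,0],[0,0,0.056],-0.3],
  [[-0.724,-0.238,0],[0,0,0.056],-0.3],
  [[-0.724,-0.238,0],[0,0,0.056],-0.3],
  [[-0.724,-0.238,0],[0,0,0.056],-0.3],
  [[-0.724,-0.238,0],[0,0,0.056],-0.3],
  [[-0.724,-0.238,0],[0,0,0.056],-0.3],
])

```text
time: 26.9
ee_pos: [0.4122, -0.2553, 0.2144]
tcp_rot: [-179.9, -0.0, 85.0]
wrist_force: [-0.2, 0.3, 0.3]
opening: 0.0554
```

```bash
python3 chk.py 414.5 -257.3 215 86
```

```text
[ 0.41253323 -0.25443402  0.21477063] [-1.79979829e+02 -2.98957382e-02  8.51228242e+01] 0.05554238705257904 27.0
[(array([531.3, 124.4]), array([160.9, 201.5]), 15.4)]
[(array([511.7, 189. ]), array([37.2, 37.1]), 15.2), (array([559.6, 199.7]), array([37.3, 37.1]), 16.2), (array([579.3, 138.5]), array([37.4, 37.1]), 15.3)]
[]
plate side 0.88 [0.53613495 0.12705863 0.012     ]
[-0.009, 0.007, -0.001] -0.005 rows 0.1
```

Call:
send_rows([
  [[-0.009,0.007,0.16],[0,0,-0.002],-0.3],
  [[-0.009,0.007,0.32],[0,0,-0.002],-0.3],
  [[-0.009,0.007,0.48],[0,0,-0.002],-0.3],
  [[-0.009,0.007,0.62],[0,0,-0.002],-0.3],
  [[-0.009,0.007,0.712],[0,0,-0.002],-0.3],
  [[-0.009,0.007,0.712],[0,0,-0.002],-0.3],
  [[-0.009,0.007,0.712],[0,0,-0.002],1],
  [[-0.009,0.007,0.712],[0,0,-0.002],1],
  [[-0.009,0.007,0.712],[0,0,-0.002],1],
  [[-0.009,0.007,0.712],[0,0,-0.002],1],
])

```text
time: 28.1
ee_pos: [0.4144, -0.2583, 0.002]
tcp_rot: [180.0, 0.0, 85.4]
wrist_force: [1.5, -0.6, 1.3]
opening: 0.0386
```

Call:
send_rows([
  [[0,0,0],[0,0,0],1],
  [[0,0,-0.16],[0,0,0],1],
  [[0,0,-0.32],[0,0,0],1],
  [[0,0,-0.48],[0,0,0],1],
  [[0,0,-0.64],[0,0,0],1],
  [[0,0,-0.712],[0,0,0],1],
  [[0,0,-0.712],[0,0,0],1],
])

```text
time: 28.8
ee_pos: [0.4151, -0.2591, 0.2188]
tcp_rot: [179.7, 0.2, 85.4]
wrist_force: [0.3, -0.5, -1.0]
opening: 0.0385
```

Call:
send_rows([
  [[0.12,0.027,0],[0,0,-0.01],1],
  [[0.27,0.061,0],[0,0,-0.023],1],
  [[0.42,0.094,0],[0,0,-0.036],1],
  [[0.56,0.126,0],[0,0,-0.048],1],
  [[0.651,0.146,0],[0,0,-0.056],1],
  [[0.651,0.146,0],[0,0,-0.056],1],
])

```text
time: 29.4
ee_pos: [0.4735, -0.0644, 0.2136]
tcp_rot: [-179.9, -0.1, 95.8]
wrist_force: [-0.3, 0.3, -0.4]
opening: 0.0384
```

Call:
send_rows([
  [[0.14,0.055,0],[0,0,-0.012],1],
  [[0.28,0.11,0],[0,0,-0.025],1],
  [[0.42,0.165,0],[0,0,-0.037],1],
  [[0.55,0.216,0],[0,0,-0.05],1],
  [[0.616,0.241,0],[0,0,-0.056],1],
  [[0.616,0.241,0],[0,0,-0.056],1],
  [[0.616,0.241,0],[0,0,-0.056],1],
])

```text
time: 30.1
ee_pos: [0.5272, 0.1232, 0.214]
tcp_rot: [-179.9, 0.0, 105.6]
wrist_force: [0.3, -1.1, -0.3]
opening: 0.0385
```

```bash
python3 chk.py 528.6 123.7 215 105.4 | sed -n '1p;5,$p'
```

```text
[0.52728388 0.12250927 0.21469181] [-1.79954952e+02  1.28158324e-02  1.05492561e+02] 0.038484980511196525 30.2
plate side 0.63 [0.53072812 0.11976263 0.012     ]
[0.003, 0.005, -0.001] 0.001 rows 0.0
```

Call:
send_rows([
  [[0.003,0.003,0.15],[0,0,0],1],
  [[0.003,0.003,0.3],[0,0,0],1],
  [[0.003,0.003,0.45],[0,0,0],1],
  [[0.003,0.003,0.56],[0,0,0],1],
  [[0.003,0.003,0.6],[0,0,0],1],
  [[0.003,0.003,0.623],[0,0,0],1],
  [[0.003,0.003,0.623],[0,0,0],1],
])

```text
time: 31.0
ee_pos: [0.5288, 0.1245, 0.0295]
tcp_rot: [179.9, 0.0, 105.5]
wrist_force: [0.2, 0.3, -0.0]
opening: 0.0383
```

Call:
send_rows([
  [[0,0,0],[0,0,0],-0.2],
  [[0,0,0],[0,0,0],-0.2],
  [[0,0,0],[0,0,0],-0.2],
  [[0,0,-0.1],[0,0,0],-0.2],
  [[0,0,-0.25],[0,0,0],-0.2],
  [[0,0,-0.4],[0,0,0],-0.2],
  [[0,0,-0.55],[0,0,0],-0.2],
  [[0,0,-0.623],[0,0,0],-0.2],
  [[0,0,-0.623],[0,0,0],-0.2],
])

```text
time: 31.9
ee_pos: [0.5295, 0.1252, 0.2195]
tcp_rot: [179.6, 0.0, 105.6]
wrist_force: [0.1, 0.5, -1.0]
opening: 0.0512
```

Call:
send_rows([
  [[-0.729,-0.37,0],[0,0,0.054],-0.3],
  [[-0.729,-0.37,0],[0,0,0.054],-0.3],
  [[-0.729,-0.37,0],[0,0,0.054],-0.3],
  [[-0.729,-0.37,0],[0,0,0.054],-0.3],
  [[-0.729,-0.37,0],[0,0,0.054],-0.3],
  [[-0.729,-0.37,0],[0,0,0.054],-0.3],
  [[-0.729,-0.37,0],[0,0,0.054],-0.3],
])

```text
time: 32.6
ee_pos: [0.4796, -0.1165, 0.2144]
tcp_rot: [-180.0, -0.0, 95.7]
wrist_force: [0.8, 0.7, 0.1]
opening: 0.0553
```

Call:
send_rows([
  [[-0.784,-0.258,0],[0,0,0.054],-0.3],
  [[-0.784,-0.258,0],[0,0,0.054],-0.3],
  [[-0.784,-0.258,0],[0,0,0.054],-0.3],
  [[-0.784,-0.258,0],[0,0,0.054],-0.3],
  [[-0.784,-0.258,0],[0,0,0.054],-0.3],
  [[-0.784,-0.258,0],[0,0,0.054],-0.3],
  [[-0.784,-0.258,0],[0,0,0.054],-0.3],
  [[-0.784,-0.258,0],[0,0,0.054],-0.3],
])

```text
time: 33.4
ee_pos: [0.4278, -0.356, 0.2148]
tcp_rot: [-180.0, -0.0, 86.2]
wrist_force: [-0.8, 0.7, 0.0]
opening: 0.0556
```

```bash
python3 chk.py 425.1 -358.3 215 85.8
```

```text
[ 0.42782522 -0.35597023  0.21525326] [ 1.79984953e+02 -2.43925025e-03  8.62763122e+01] 0.05509899066916427 33.5
[(array([531.4, 124.3]), array([160.8, 201.3]), 15.4)]
[(array([511.8, 189. ]), array([37. , 37.3]), 15.2), (array([528.6, 124.8]), array([37.2, 36.8]), 15.7), (array([559.6, 199.8]), array([37.4, 37.1]), 16.2), (array([579.2, 138.4]), array([37.1, 36.9]), 15.7)]
[(array([ 425.1, -358.2]), array([42.8, 42.2]), 86.6)]
plate side 0.56 [0.53618568 0.13553534 0.012     ]
[-0.008, -0.009, 0.001] 0.003 rows 0.1
```

Call:
send_rows([
  [[-0.008,-0.009,0.16],[0,0,0],-0.3],
  [[-0.008,-0.009,0.32],[0,0,0],-0.3],
  [[-0.008,-0.009,0.48],[0,0,0],-0.3],
  [[-0.008,-0.009,0.62],[0,0,0],-0.3],
  [[-0.008,-0.009,0.712],[0,0,0],-0.3],
  [[-0.008,-0.009,0.712],[0,0,0],-0.3],
  [[-0.008,-0.009,0.712],[0,0,0],1],
  [[-0.008,-0.009,0.712],[0,0,0],1],
  [[-0.008,-0.009,0.712],[0,0,0],1],
  [[-0.008,-0.009,0.712],[0,0,0],1],
])

```text
time: 34.6
ee_pos: [0.4245, -0.3598, 0.002]
tcp_rot: [180.0, 0.0, 86.2]
wrist_force: [-0.4, 0.6, 2.9]
opening: 0.0383
```

Call:
send_rows([
  [[0,0,0],[0,0,0],1],
  [[0,0,-0.16],[0,0,0],1],
  [[0,0,-0.32],[0,0,0],1],
  [[0,0,-0.48],[0,0,0],1],
  [[0,0,-0.64],[0,0,0],1],
  [[0,0,-0.712],[0,0,0],1],
  [[0,0,-0.712],[0,0,0],1],
])

```text
time: 35.3
ee_pos: [0.4251, -0.3606, 0.2192]
tcp_rot: [179.7, 0.2, 86.1]
wrist_force: [0.7, -1.2, -0.8]
opening: 0.0384
```

Call:
send_rows([
  [[0.12,0.027,0],[0,0,-0.009],1],
  [[0.27,0.06,0],[0,0,-0.02],1],
  [[0.42,0.093,0],[0,0,-0.032],1],
  [[0.57,0.126,0],[0,0,-0.043],1],
  [[0.713,0.158,0],[0,0,-0.054],1],
  [[0.713,0.158,0],[0,0,-0.054],1],
  [[0.713,0.158,0],[0,0,-0.054],1],
])

```text
time: 36.0
ee_pos: [0.4857, -0.1486, 0.2139]
tcp_rot: [-179.9, -0.0, 96.0]
wrist_force: [-0.3, -0.0, -0.3]
opening: 0.0381
```

Call:
send_rows([
  [[0.14,0.054,0],[0,0,-0.011],1],
  [[0.28,0.108,0],[0,0,-0.022],1],
  [[0.42,0.162,0],[0,0,-0.033],1],
  [[0.56,0.216,0],[0,0,-0.045],1],
  [[0.676,0.261,0],[0,0,-0.054],1],
  [[0.676,0.261,0],[0,0,-0.054],1],
  [[0.676,0.261,0],[0,0,-0.054],1],
])

```text
time: 36.7
ee_pos: [0.543, 0.0596, 0.2141]
tcp_rot: [-179.9, 0.0, 105.6]
wrist_force: [-0.3, -0.5, -0.0]
opening: 0.0383
```

```bash
python3 chk.py 546.5 60.2 215 105.4 | sed -n '1p;5,$p'
```

```text
[0.54289899 0.05873073 0.21468187] [-1.79954664e+02  1.10727802e-02  1.05462373e+02] 0.03824573411245994 36.8
plate side 0.93 [0.54678086 0.1357041  0.012     ]
[0.002, 0.013, -0.001] 0.0 rows 0.1
```

```bash
python3 - <<'E'
from h import *
e=cv2.imread("pics/e_side.png")[225:285,240:370].astype(int);l=cv2.imread("pics/last_side.png")[225:285,240:370].astype(int)
d=np.abs(e-l).max(2)>40
print(d.sum());cv2.imwrite("pics/h.png",np.hstack([cv2.resize(x.astype(np.uint8),(390,180*1)) for x in(e,l)]))
E
```

```text
877
```

View pics/h.png

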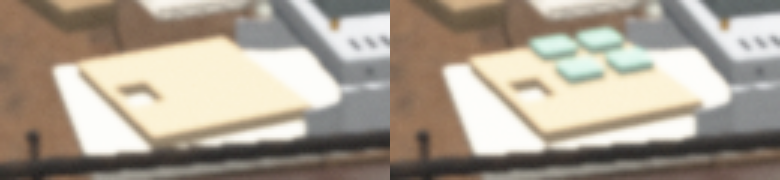

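The plate hasn't moved: its slot and corners sit at the same pixels in both crops, and four tiles are on it. I'll place the last tile.

Call:
send_rows([
  [[0.002,0.012,0.15],[0,0,0],1],
  [[0.002,0.012,0.3],[0,0,0],1],
  [[0.002,0.012,0.45],[0,0,0],1],
  [[0.002,0.012,0.56],[0,0,0],1],
  [[0.002,0.012,0.6],[0,0,0],1],
  [[0.002,0.012,0.623],[0,0,0],1],
  [[0.002,0.012,0.623],[0,0,0],1],
])

```text
time: 37.6
ee_pos: [0.5469, 0.0613, 0.0295]
tcp_rot: [179.9, 0.0, 105.5]
wrist_force: [0.2, -0.8, -1.6]
opening: 0.0382
```

Call:
send_rows([
  [[0,0,0],[0,0,0],-0.2],
  [[0,0,0],[0,0,0],-0.2],
  [[0,0,0],[0,0,0],-0.2],
  [[0,0,-0.1],[0,0,0],-0.2],
  [[0,0,-0.25],[0,0,0],-0.2],
  [[0,0,-0.4],[0,0,0],-0.2],
  [[0,0,-0.55],[0,0,0],-0.2],
  [[0,0,-0.623],[0,0,0],-0.2],
  [[0,0,-0.623],[0,0,0],-0.2],
])

```text
time: 38.5
ee_pos: [0.5477, 0.062, 0.2196]
tcp_rot: [179.6, 0.1, 105.6]
wrist_force: [0.4, 0.1, 0.5]
opening: 0.0516
```

Call:
send_rows([
  [[-0.6,-0.6,0],[0,0,0],-0.2],
  [[-0.6,-0.6,0],[0,0,0],-0.2],
  [[-0.6,-0.6,0],[0,0,0],-0.2],
  [[-0.6,-0.6,0],[0,0,0],-0.2],
  [[-0.6,-0.6,0],[0,0,0],-0.2],
  [[-0.6,-0.6,0],[0,0,0],-0.2],
  [[-0.6,-0.6,0],[0,0,0],-0.2],
])

```text
time: 39.2
ee_pos: [0.4206, -0.1609, 0.2147]
tcp_rot: [-180.0, -0.0, 105.4]
wrist_force: [-0.2, 0.6, 0.4]
opening: 0.0516
```

```bash
python3 chk.py 400 0 215 105.4; python3 -c "
import cv2;a=cv2.imread('pics/last_top.png');cv2.imwrite('pics/i.png',cv2.resize(a[160:320,215:480],None,fx=3,fy=3))"
```

```text
[ 0.42157509 -0.1594016   0.21470466] [-1.79995821e+02 -2.71770600e-02  1.05588862e+02] 0.051201540963714175 39.3
[(array([535. , 135.9]), array([162.9, 201.7]), 15.3)]
[(array([514.4, 200.2]), array([37.2, 37.3]), 14.7), (array([531.3, 135.9]), array([37.4, 36.9]), 15.7), (array([547.2,  61.9]), array([37.1, 36.7]), 15.2), (array([562.5, 211. ]), array([37.3, 37.1]), 16.3), (array([581.9, 149.6]), array([37.1, 36.9]), 15.7)]
[]
plate side 0.95 [0.54042238 0.14246508 0.012     ]
[0.531, 0.074, -0.001] 0.001 rows 3.2
```

View pics/i.png

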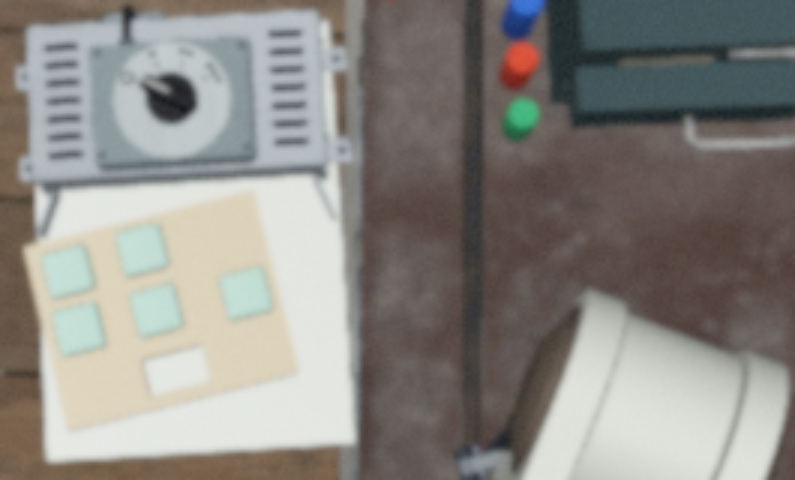

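The plate was knocked about 12 mm in +y just before the last placing. The tiles rode along, but the last one now sits at plate x ≈ -8, too close to the hood line. I'll regrip it and shift it about 9 mm inward.

```bash
python3 - <<'E'
from plan import *
legs([(421.6,-159.4,214.7,105.6),(547,62,215,105.3)])
legs([(547,62,30,105.3),(556,64.5,30,105.3)])
legs([(556,64.5,215,105.3),(462.4,115.9,215,15.3)])
E
```

```text
(547, 62, 215, 105.3) [0.598, 0.601, -0.001] 0.002 rows 5.1
(556, 64.5, 30, 105.3) [0.0, 0.031, -0.0] -0.0 rows 0.2
(462.4, 115.9, 215, 15.3) [0.248, -0.256, -0.0] 0.5 rows 10.5
```

Call:
send_rows([
  [[0.598,0.601,0],[0,0,0.002],-0.2],
  [[0.598,0.601,0],[0,0,0.002],-0.2],
  [[0.598,0.601,0],[0,0,0.002],-0.2],
  [[0.598,0.601,0],[0,0,0.002],-0.2],
  [[0.598,0.601,0],[0,0,0.002],-0.2],
  [[0.598,0.601,0],[0,0,0.002],-0.2],
  [[0.598,0.601,0],[0,0,0.002],-0.2],
  [[0.598,0.601,0],[0,0,0.002],-0.2],
])

```text
time: 40.2
ee_pos: [0.5464, 0.0615, 0.2149]
tcp_rot: [-180.0, 0.0, 105.3]
wrist_force: [-0.1, -0.3, 0.1]
opening: 0.0509
```

```bash
python3 chk.py 547 62 215 105.3 | sed -n '1p;5,$p'
```

```text
[0.54639165 0.06057817 0.21535049] [1.79988798e+02 1.06754068e-02 1.05177874e+02] 0.0510770887128024 40.3
plate side 0.95 [0.53779339 0.12442158 0.012     ]
[0.004, 0.003, 0.001] -0.001 rows 0.0
```

Call:
send_rows([
  [[0.003,0.002,0.15],[0,0,0],-0.2],
  [[0.003,0.002,0.3],[0,0,0],-0.2],
  [[0.003,0.002,0.45],[0,0,0],-0.2],
  [[0.003,0.002,0.58],[0,0,0],-0.2],
  [[0.003,0.002,0.623],[0,0,0],-0.2],
  [[0.003,0.002,0.623],[0,0,0],-0.2],
  [[0.003,0.002,0.623],[0,0,0],1],
  [[0.003,0.002,0.623],[0,0,0],1],
  [[0.003,0.002,0.623],[0,0,0],1],
  [[0.003,0.002,0.623],[0,0,0],1],
])

```text
time: 41.4
ee_pos: [0.5485, 0.0624, 0.0305]
tcp_rot: [179.8, 0.0, 105.2]
wrist_force: [-0.8, -1.5, 7.3]
opening: 0.0385
```

Call:
send_rows([
  [[0,0,-0.015],[0,0,0],1],
  [[0,0,-0.015],[0,0,0],1],
  [[0,0.03,-0.015],[0,0,0],1],
  [[0,0.03,-0.015],[0,0,0],1],
  [[0,0.03,-0.002],[0,0,0],1],
  [[0,0.03,0],[0,0,0],1],
  [[0,0.03,0],[0,0,0],1],
  [[0,0.03,0],[0,0,0],-0.2],
  [[0,0.03,0],[0,0,0],-0.2],
  [[0,0.03,0],[0,0,0],-0.2],
])

```text
time: 42.4
ee_pos: [0.5555, 0.0646, 0.0276]
tcp_rot: [-180.0, -0.0, 105.2]
wrist_force: [0.0, 0.2, -1.1]
opening: 0.051
```

Call:
send_rows([
  [[0,0,-0.1],[0,0,0],-0.2],
  [[0,0,-0.25],[0,0,0],-0.2],
  [[0,0,-0.4],[0,0,0],-0.2],
  [[0,0,-0.623],[0,0,0],-0.2],
  [[0,0,-0.623],[0,0,0],-0.2],
  [[0,0,-0.623],[0,0,0],-0.2],
])

```text
time: 43.0
ee_pos: [0.557, 0.0648, 0.2181]
tcp_rot: [179.7, 0.0, 105.2]
wrist_force: [-0.3, -0.6, -0.7]
opening: 0.0512
```

Call:
send_rows([
  [[-0.6,-0.6,0],[0,0,0.2],0.42],
  [[-0.6,-0.6,0],[0,0,0.2],0.42],
  [[-0.6,-0.6,0],[0,0,0.2],0.42],
  [[-0.6,-0.6,0],[0,0,0.2],0.42],
  [[-0.6,-0.6,0],[0,0,0.2],0.42],
  [[-0.6,-0.6,0],[0,0,0.2],0.42],
  [[-0.6,-0.6,0],[0,0,0.2],0.42],
])

```text
time: 43.7
ee_pos: [0.4285, -0.1572, 0.2138]
tcp_rot: [-179.9, -0.0, 69.1]
wrist_force: [-0.3, -0.5, -0.5]
opening: 0.0247
```

```bash
python3 chk.py 462.4 115.9 215 15.3
```

```text
[ 0.42953881 -0.1556801   0.21413353] [-1.79926271e+02 -1.86530445e-02  6.92470763e+01] 0.02486388248459516 43.8
[(array([534.6, 135.6]), array([162.2, 201.4]), 15.2)]
[(array([514.5, 200.1]), array([37.3, 37.1]), 14.4), (array([531.3, 135.9]), array([37.2, 37.1]), 16.4), (array([555.8,  65.1]), array([37.3, 36.9]), 16.3), (array([562.5, 210.9]), array([37.1, 37.5]), 15.9), (array([581.9, 149.6]), array([37.4, 36.9]), 15.8)]
[]
plate side 0.59 [0.53868545 0.12653871 0.012     ]
[0.885, -0.218, -0.003] 0.3 rows 6.3
```

Call:
send_rows([
  [[0.885,-0.218,0],[0,0,0.3],0.42],
  [[0.885,-0.218,0],[0,0,0.3],0.42],
  [[0.885,-0.218,0],[0,0,0.3],0.42],
  [[0.885,-0.218,0],[0,0,0.3],0.42],
  [[0.885,-0.218,0],[0,0,0.3],0.42],
  [[0.885,-0.218,0],[0,0,0.3],0.42],
  [[0.885,-0.218,0],[0,0,0.3],0.42],
  [[0.885,-0.218,0],[0,0,0.3],0.42],
  [[0.885,-0.218,0],[0,0,0.3],0.42],
])

```text
time: 44.8
ee_pos: [0.4622, 0.1162, 0.2147]
tcp_rot: [180.0, 0.0, 15.5]
wrist_force: [-0.5, -0.3, 0.7]
opening: 0.025
```

Call:
send_rows([
  [[0,0,0.15],[0,0,0],0.42],
  [[0,0,0.3],[0,0,0],0.42],
  [[0,0,0.45],[0,0,0],0.42],
  [[0,0,0.5],[0,0,0],0.42],
  [[0,0,0.5],[0,0,0],0.42],
  [[0,0,0.5],[0,0,0],0.42],
])

```text
time: 45.4
ee_pos: [0.4633, 0.115, 0.0671]
tcp_rot: [180.0, -0.1, 15.2]
wrist_force: [0.2, 0.8, 0.2]
opening: 0.0245
```

```bash
python3 chk.py 462.4 115.9 15 15.3| sed -n '1p;5,$p'; python3 -c "
import cv2;a=cv2.imread('pics/last_side.png');cv2.imwrite('pics/j.png',cv2.resize(a[200:290,240:370],None,fx=5,fy=5))"
```

```text
[0.46385352 0.11533552 0.06761594] [179.99489304  -0.20522138  15.23882725] 0.024571522451651055 45.5
plate side 0.83 [0.53970959 0.1255629  0.012     ]
[-0.004, -0.003, 0.175] -0.0 rows 1.1
```

View pics/j.png

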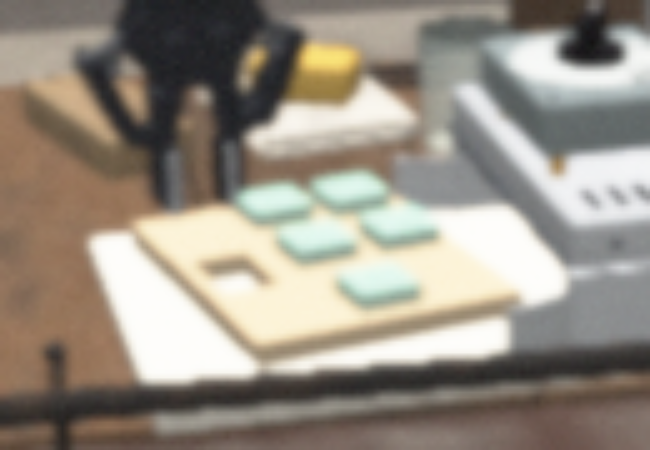

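The fingers stand above the rim and slot at (235,275) in the crop. I'll lower them and grip the rim.

Call:
send_rows([
  [[-0.004,-0.003,0.08],[0,0,0],0.42],
  [[-0.004,-0.003,0.12],[0,0,0],0.42],
  [[-0.004,-0.003,0.15],[0,0,0],0.42],
  [[-0.004,-0.003,0.175],[0,0,0],0.42],
  [[-0.004,-0.003,0.175],[0,0,0],0.42],
], force=80)

```text
time: 46.1
ee_pos: [0.4612, 0.1157, 0.0125]
tcp_rot: [180.0, -0.0, 15.2]
wrist_force: [-1.0, 0.3, 0.2]
opening: 0.0249
```

Call:
send_rows([
  [[0,0,0],[0,0,0],0.6],
  [[0,0,0],[0,0,0],0.7],
  [[0,0,0],[0,0,0],0.8],
  [[0,0,0],[0,0,0],1],
  [[0,0,0],[0,0,0],1],
  [[0,0,0],[0,0,0],1],
])

```text
time: 46.7
ee_pos: [0.4614, 0.1158, 0.0132]
tcp_rot: [180.0, -0.1, 15.2]
wrist_force: [-0.9, 0.4, 5.4]
opening: 0.0086
```

```bash
python3 - <<'E'
from h import *
o=sensors.get_obs();g=o["ee_pos"]*1000;print(g,o["tcp_rot"],o["opening"],o["wrist_force"])
a0=np.radians(o["tcp_rot"][2]);M=np.array([641,114]);w=np.radians(4.5)
Rm=lambda a:np.array([[np.cos(a),-np.sin(a)],[np.sin(a),np.cos(a)]])
C=np.array([534.3,135.6]);l=Rm(np.radians(15.3)).T@(C-g[:2]);print("centre in grip",l)
g0=g[:2]
for f,(wx,wy,yr) in enumerate([(-110,0,0),(-80,0,0),(-50,0,0),(-10,0,0)]):
    c=M+Rm(w)@np.array([wx,wy]); gp=c-Rm(w+np.radians(yr))@l
    d=Rm(a0).T@(gp-g0); print((wx,wy),gp,[round(d[0]/300,3),round(-d[1]/300,3)],"turn",round((np.degrees(a0)-4.5-yr)/180,3))
E
```

```text
[461.40773368 115.81196406  13.15633232] [ 1.79998235e+02 -5.88402309e-02  1.52245312e+01] 0.0085823668878791 [-0.89386965  0.41209125  5.37382964]
centre in grip [75.53030562 -0.14760777]
(-110, 0) [456.03004122  99.59061274] [np.float64(-0.031), np.float64(0.047)] turn 0.06
(-80, 0) [485.93756123 101.94438561] [np.float64(0.067), np.float64(0.066)] turn 0.06
(-50, 0) [515.84508125 104.29815848] [np.float64(0.165), np.float64(0.085)] turn 0.06
(-10, 0) [555.7217746  107.43652231] [np.float64(0.296), np.float64(0.109)] turn 0.06
```

Call:
send_rows([
  [[-0.004,0.006,0],[0,0,0.007],1],
  [[-0.008,0.012,0],[0,0,0.015],1],
  [[-0.012,0.018,0],[0,0,0.022],1],
  [[-0.016,0.024,0],[0,0,0.03],1],
  [[-0.02,0.03,0],[0,0,0.038],1],
  [[-0.024,0.036,0],[0,0,0.045],1],
  [[-0.028,0.042,0],[0,0,0.052],1],
  [[-0.031,0.047,0],[0,0,0.06],1],
  [[-0.031,0.047,0],[0,0,0.06],1],
  [[-0.031,0.047,0],[0,0,0.06],1],
])

```text
time: 47.7
ee_pos: [0.4562, 0.1004, 0.0132]
tcp_rot: [-179.9, -0.1, 4.5]
wrist_force: [-0.3, 4.8, 5.8]
opening: 0.0089
```

```bash
python3 chk.py 485.9 101.9 15 4.5; python3 -c "
import cv2,numpy as np;a=cv2.imread('pics/last_side.png');b=cv2.imread('pics/last_top.png');cv2.imwrite('pics/k.png',np.hstack([cv2.resize(a[200:290,240:370],(400,277)),cv2.resize(b[200:320,215:345],(300,277))]))"
```

```text
[0.45617522 0.10042104 0.01315188] [-1.79910478e+02 -6.77996675e-02  4.48408865e+00] 0.00853699936583881 47.8
[(array([529.8, 105.2]), array([158. , 197.4]), 5.4)]
[(array([540.1,  34.2]), array([37.6, 36.8]), 5.4), (array([571.6, 176.6]), array([37.1, 37.1]), 6.3), (array([579.8, 112.9]), array([38.4, 37.3]), 5.6)]
[]
plate side 0.67 [0.54426785 0.11321713 0.012     ]
[0.099, 0.003, -0.006] -0.0 rows 0.6
```

View pics/k.png

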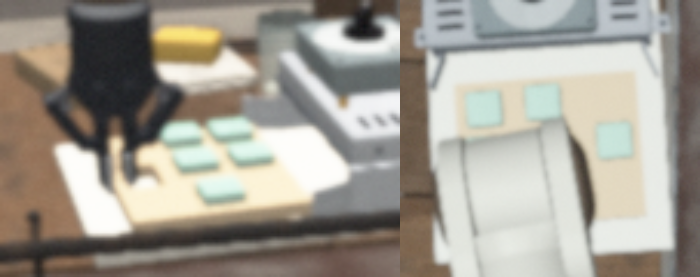

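Call:
send_rows([
  [[0.03,0,-0.002],[0,0,0],1],
  [[0.065,0,-0.003],[0,0,0],1],
  [[0.1,0,-0.003],[0,0,0],1],
  [[0.135,0,-0.003],[0,0,0],1],
  [[0.17,0,-0.003],[0,0,0],1],
  [[0.2,0,-0.003],[0,0,0],1],
  [[0.2,0,-0.003],[0,0,0],1],
])

```text
time: 48.6
ee_pos: [0.515, 0.104, 0.0132]
tcp_rot: [180.0, 0.1, 4.4]
wrist_force: [-3.3, 0.1, 3.9]
opening: 0.0089
```

```bash
python3 chk.py 545 106.6 15 4.5; python3 -c "
import cv2,numpy as np;a=cv2.imread('pics/last_side.png');b=cv2.imread('pics/last_top.png');cv2.imwrite('pics/l.png',np.hstack([cv2.resize(a[200:290,240:370],(400,277)),cv2.resize(b[200:320,215:345],(300,277))]))"
```

```text
[0.51503736 0.10402575 0.01317879] [1.79972831e+02 9.30191553e-02 4.40555486e+00] 0.008644938353756036 48.7
[]
[(array([597.4,  36.3]), array([37.3, 36.7]), 4.8)]
[]
plate side 0.8 [0.59560308 0.11340422 0.012     ]
[0.1, -0.001, -0.006] -0.001 rows 0.6
```

View pics/l.png

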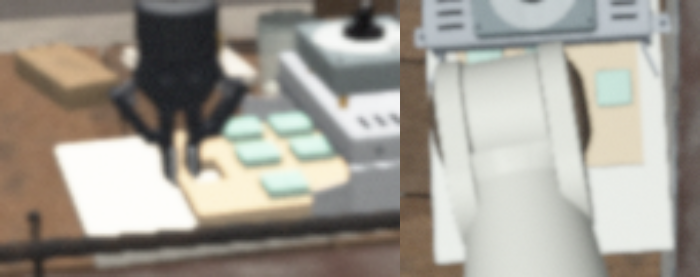

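The plate is entering squarely with all five tiles aboard. I'll go on another 50 mm.

Call:
send_rows([
  [[0.03,0,0],[0,0,0],1],
  [[0.06,0,0],[0,0,0],1],
  [[0.09,0,0],[0,0,0],1],
  [[0.12,0,0],[0,0,0],1],
  [[0.145,0,0],[0,0,0],1],
  [[0.167,0,0],[0,0,0],1],
  [[0.167,0,0],[0,0,0],1],
])

```text
time: 49.5
ee_pos: [0.565, 0.108, 0.0132]
tcp_rot: [180.0, 0.1, 4.4]
wrist_force: [-4.9, -0.3, 4.1]
opening: 0.0085
```

Call:
send_rows([
  [[0,0,0],[0,0,0],0.42],
  [[0,0,0],[0,0,0],0.42],
  [[0,0,0],[0,0,0],0.42],
  [[0,0,-0.08],[0,0,0],0.42],
  [[0,0,-0.2],[0,0,0],0.42],
  [[-0.13,0,-0.2],[0,0,0],1],
  [[-0.28,0,-0.2],[0,0,0],1],
  [[-0.28,0,-0.2],[0,0,0],1],
  [[-0.28,0,-0.2],[0,0,0],1],
])

```text
time: 50.4
ee_pos: [0.4816, 0.1017, 0.074]
tcp_rot: [-180.0, -0.1, 4.4]
wrist_force: [0.6, -0.1, 1.2]
opening: 0.0
```

```bash
python3 chk.py 545 106.6 15 4.5; python3 -c "
import cv2,numpy as np;a=cv2.imread('pics/last_side.png');b=cv2.imread('pics/last_top.png');cv2.imwrite('pics/m.png',np.hstack([cv2.resize(a[200:290,240:370],(400,277)),cv2.resize(b[200:320,215:345],(300,277))]))"
```

```text
[0.482725   0.10181298 0.07391575] [-1.79992214e+02 -8.71012351e-02  4.41812178e+00] -5.0163276229880285e-05 50.5
[(array([601.2, 108.6]), array([ 84.4, 197.4]), 4.6)]
[(array([631. , 114.1]), array([26. , 36.9]), 4.7)]
[]
plate side 0.79 [0.64938158 0.12335906 0.012     ]
[0.208, 0.0, 0.196] -0.0 rows 1.7
```

View pics/m.png

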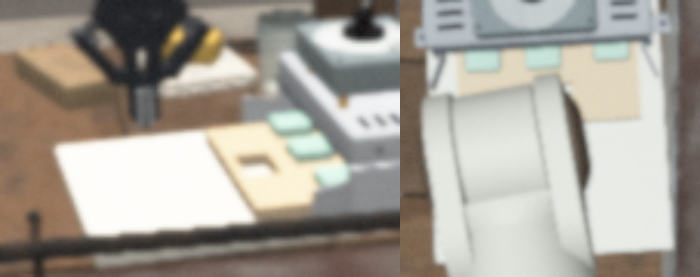

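Call:
send_rows([
  [[0,0,0],[0,0,-0.25],-0.3],
  [[0,0,0],[0,0,-0.25],-0.3],
  [[0,0,0],[0,0,-0.25],-0.3],
  [[0,0,0],[0,0,-0.25],-0.3],
  [[0,0,0],[0,0,-0.25],-0.3],
  [[0,0,0],[0,0,-0.25],-0.3],
  [[0,0,0],[0,0,-0.25],-0.3],
])

```text
time: 51.3
ee_pos: [0.4824, 0.1017, 0.0732]
tcp_rot: [-180.0, 0.0, 49.4]
wrist_force: [-0.7, 0.4, -0.3]
opening: 0.0564
```

Call:
send_rows([
  [[0,0,0],[0,0,-0.25],-0.3],
  [[0,0,0],[0,0,-0.25],-0.3],
  [[0,0,0],[0,0,-0.25],-0.3],
  [[0,0,0],[0,0,-0.25],-0.3],
  [[0,0,0],[0,0,-0.25],-0.3],
  [[0,0,0],[0,0,-0.25],-0.3],
  [[0,0,0],[0,0,-0.25],-0.3],
  [[0,0,0],[0,0,-0.25],-0.3],
])

```text
time: 52.1
ee_pos: [0.482, 0.1017, 0.0734]
tcp_rot: [-180.0, 0.0, 94.3]
wrist_force: [0.4, 0.7, 0.8]
opening: 0.0554
```

```bash
python3 chk.py 536.3 105.8 12 94.5 | sed -n '1,3p;6p'
```

```text
[0.48193497 0.10168519 0.0734217 ] [-1.79994969e+02  1.34777285e-03  9.43261972e+01] 0.055208711676761515 52.2
[(array([601.3, 108.7]), array([ 84.1, 197.6]), 4.4)]
[(array([630.9, 114. ]), array([25.6, 36.8]), 5.9)]
[0.0, 0.182, 0.205] -0.001 rows 1.6
```

Call:
send_rows([
  [[0,0.05,0.1],[0,0,-0.001],-0.3],
  [[0,0.1,0.18],[0,0,-0.001],-0.3],
  [[0,0.15,0.2],[0,0,-0.001],-0.3],
  [[0,0.182,0.205],[0,0,-0.001],-0.3],
  [[0,0.182,0.205],[0,0,-0.001],-0.3],
  [[0,0.182,0.205],[0,0,-0.001],-0.3],
])

```text
time: 52.9
ee_pos: [0.5363, 0.1059, 0.0126]
tcp_rot: [180.0, -0.0, 94.6]
wrist_force: [-0.0, 0.2, -0.5]
opening: 0.0556
```

Call:
send_rows([
  [[0,0.02,0],[0,0,0],-0.3],
  [[0,0.035,0],[0,0,0],-0.3],
  [[0,0.05,0],[0,0,0],-0.3],
  [[0,0.065,0],[0,0,0],-0.3],
  [[0,0.08,0],[0,0,0],-0.3],
  [[0,0.095,0],[0,0,0],-0.3],
  [[0,0.11,0],[0,0,0],-0.3],
  [[0,0.12,0],[0,0,0],-0.3],
  [[0,0.12,0],[0,0,0],-0.3],
])

```text
time: 53.8
ee_pos: [0.5712, 0.1087, 0.0123]
tcp_rot: [-179.9, -0.0, 94.6]
wrist_force: [-7.0, -0.8, 5.6]
opening: 0.0553
```

```bash
python3 chk.py 580.2 109.2 12 94.5 | sed -n '1,3p;6p'
```

```text
[0.57122828 0.10871282 0.01230156] [-1.79887124e+02 -1.10782618e-03  9.46010773e+01] 0.05569423265219283 53.9
[]
[]
[-0.001, 0.03, 0.001] 0.001 rows 0.2
```

Call:
send_rows([
  [[0,0.004,-0.004],[0,0,0],-0.3],
  [[0,0.008,-0.004],[0,0,0],-0.3],
  [[0,0.012,-0.004],[0,0,0],-0.3],
  [[0,0.016,-0.004],[0,0,0],-0.3],
  [[0,0.02,-0.004],[0,0,0],-0.3],
  [[0,0.024,-0.004],[0,0,0],-0.3],
  [[0,0.024,-0.004],[0,0,0],-0.3],
])

```text
time: 54.7
ee_pos: [0.5787, 0.1093, 0.0129]
tcp_rot: [-179.9, 0.0, 94.6]
wrist_force: [-5.4, 0.6, 0.5]
opening: 0.0551
```

Call:
send_rows([
  [[0,0.004,0],[0,0,0],-0.3],
  [[0,0.008,0],[0,0,0],-0.3],
  [[0,0.008,0],[0,0,0],-0.3],
])

```text
time: 55.0
ee_pos: [0.5791, 0.1094, 0.0128]
tcp_rot: [-179.7, -0.0, 94.6]
wrist_force: [-14.4, -0.7, 8.5]
opening: 0.055
```

Call:
send_rows([
  [[0,0.004,0],[0,0,0],-0.3],
  [[0,0.007,0],[0,0,0],-0.3],
  [[0,0.007,0],[0,0,0],-0.3],
])

```text
time: 55.3
ee_pos: [0.5792, 0.1094, 0.0127]
tcp_rot: [-179.5, -0.0, 94.6]
wrist_force: [-25.9, -1.1, 13.2]
opening: 0.0553
```

Call:
send_rows([
  [[0,-0.02,0],[0,0,0],-0.3],
  [[0,-0.06,0],[0,0,0],-0.3],
  [[0,-0.15,-0.05],[0,0,0],-0.3],
  [[0,-0.3,-0.3],[0,0,0],-0.3],
  [[0,-0.4,-0.6],[0,0,0],-0.3],
  [[0,-0.4,-0.75],[0,0,0],-0.3],
  [[0,-0.4,-0.75],[0,0,0],-0.3],
  [[0,-0.4,-0.75],[0,0,0],-0.3],
  [[0,-0.4,-0.75],[0,0,0],-0.3],
])

```text
time: 56.2
ee_pos: [0.4653, 0.1004, 0.243]
tcp_rot: [179.5, -0.1, 94.6]
wrist_force: [0.7, -0.4, -0.4]
opening: 0.0558
```

Call:
send_rows([
  [[-0.7,0,0],[0,0,0],-0.3],
  [[-0.7,0,0],[0,0,0],-0.3],
  [[-0.7,0,0],[0,0,0],-0.3],
  [[-0.7,0,0],[0,0,0],-0.3],
  [[-0.7,0,0],[0,0,0],-0.3],
  [[-0.7,0,0],[0,0,0],-0.3],
])

```text
time: 56.8
ee_pos: [0.4811, -0.1109, 0.2371]
tcp_rot: [-179.9, -0.0, 94.4]
wrist_force: [0.6, 0.3, 0.2]
opening: 0.0557
```

```bash
python3 chk.py 688 117 235 74.5; python3 -c "
import cv2,numpy as np;a=cv2.imread('pics/last_side.png');b=cv2.imread('pics/last_top.png');cv2.imwrite('pics/n.png',np.hstack([cv2.resize(a[200:290,260:390],(400,277)),cv2.resize(b[160:280,215:345],(300,277))]))"
```

```text
[ 0.4810765  -0.10870543  0.23763558] [-1.79972019e+02 -2.85759513e-02  9.45892754e+01] 0.05586014580151422 56.9
[]
[]
[]
plate side 0.84 [0.68161083 0.13422525 0.012     ]
[0.695, 0.748, 0.009] 0.112 rows 6.1
```

View pics/n.png

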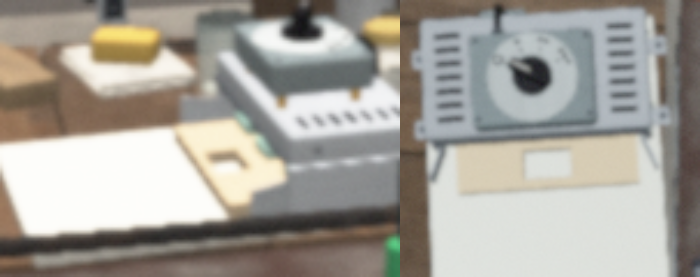

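The plate is home and square, and no tile glass shows in front of the hood from above. I'll check the front edge numerically and plan the selector move.

```bash
python3 - <<'E'
from h import *
from plan import *
a=cv2.imread("pics/last_top.png");u=up(a).astype(int);k=(u[...,2]-u[...,0]>14)&(u[...,2]>150);k[:215*4]=0;k[:,:235*4]=0;k[:,325*4:]=0
ys,xs=np.nonzero(k);print(xs.min()/4,xs.max()/4,ys.min()/4,ys.max()/4)
w=np.radians(4.5);ex=np.array([np.cos(w),np.sin(w)]);ey=np.array([-ex[1],ex[0]])
for c in(250,262,275,288,300):
    col=np.nonzero(k[:,c*4])[0]
    P=ray((c,col.max()/4-.375),"top",.026)[:2]*1000-[641,114];print(c,round(P@ex,1),round(P@ey,1))
r=np.nonzero(k[235*4])[0];print([round((ray((q/4-.375,235),"top",.026)[:2]*1000-[641,114])@ey,1) for q in(r.min(),r.max())])
g=(u[...,1]-u[...,2]>14)&(u[...,1]>110);g[:150*4]=0;g[280*4:]=0;g[:,:225*4]=0;g[:,335*4:]=0;print("green px",g.sum())
legs([(481.1,-108.7,237.6,94.6),(584.5,4.1,236,124.5),(688,117,235,154.5)])
E
```

```text
239.0 318.5 218.0 479.75
250 -52.4 71.4
262 -52.9 41.0
275 -53.0 8.0
288 -629.4 5.3
300 -229.0 -45.8
[np.float64(98.1), np.float64(-102.1)]
green px 1752
(584.5, 4.1, 236, 124.5) [0.347, 0.374, 0.005] -0.166 rows 3.5
(688, 117, 235, 154.5) [0.115, 0.497, 0.003] -0.167 rows 3.5
```

Call:
send_rows([
  [[0.347,0.374,0],[0,0,-0.166],-0.3],
  [[0.347,0.374,0],[0,0,-0.166],-0.3],
  [[0.347,0.374,0],[0,0,-0.166],-0.3],
  [[0.347,0.374,0],[0,0,-0.166],-0.3],
  [[0.347,0.374,0],[0,0,-0.166],-0.3],
  [[0.347,0.374,0],[0,0,-0.166],-0.3],
], force=40)

```text
time: 57.6
ee_pos: [0.5841, 0.0044, 0.2383]
tcp_rot: [-180.0, 0.0, 124.4]
wrist_force: [-0.3, -0.3, -0.6]
opening: 0.0553
```

Call:
send_rows([
  [[0.115,0.497,0],[0,0,-0.167],-0.3],
  [[0.115,0.497,0],[0,0,-0.167],-0.3],
  [[0.115,0.497,0],[0,0,-0.167],-0.3],
  [[0.115,0.497,0],[0,0,-0.167],-0.3],
  [[0.115,0.497,0],[0,0,-0.167],-0.3],
  [[0.115,0.497,0],[0,0,-0.167],-0.3],
  [[0.115,0.497,0],[0,0,-0.167],-0.3],
])

```text
time: 58.3
ee_pos: [0.6872, 0.1152, 0.2399]
tcp_rot: [179.9, 0.1, 154.3]
wrist_force: [-0.1, 0.0, 0.0]
opening: 0.0554
```

```bash
python3 chk.py 689 117.5 155 154.5 | sed -n '1p;6p'
```

```text
[0.6873251  0.11530053 0.23980475] [1.79940355e+02 9.10429638e-02 1.54383569e+02] 0.05525742402112461 58.4
[-0.002, 0.009, 0.283] -0.001 rows 1.7
```

Call:
send_rows([
  [[0,0.007,0.14],[0,0,0],-0.3],
  [[0,0.007,0.28],[0,0,0],-0.3],
  [[0,0.007,0.28],[0,0,0],-0.3],
  [[0,0.007,0.28],[0,0,0],1],
  [[0,0.007,0.28],[0,0,0],1],
  [[0,0.007,0.28],[0,0,0],1],
  [[0,0.007,0.28],[0,0,0],1],
  [[0,0.007,0.28],[0,0,0],1],
  [[0,0.007,0.28],[0,0,0],1],
])

```text
time: 59.4
ee_pos: [0.6897, 0.1186, 0.1577]
tcp_rot: [179.8, 0.2, 154.5]
wrist_force: [-2.3, 0.1, 7.0]
opening: 0.0108
```

Call:
send_rows([
  [[0,0,0],[0,0,0.044],1],
  [[0,0,0],[0,0,0.089],1],
  [[0,0,0],[0,0,0.133],1],
  [[0,0,0],[0,0,0.178],1],
  [[0,0,0],[0,0,0.222],1],
  [[0,0,0],[0,0,0.267],1],
  [[0,0,0],[0,0,0.311],1],
  [[0,0,0],[0,0,0.356],1],
  [[0,0,0],[0,0,0.4],1],
  [[0,0,0],[0,0,0.444],1],
])

```text
time: 60.4
ee_pos: [0.6895, 0.1188, 0.1577]
tcp_rot: [179.8, -0.1, 74.3]
wrist_force: [-3.2, 1.6, 7.9]
opening: 0.0108
```

Call:
send_rows([
  [[0,0,0],[0,0,0],1],
  [[0,0,0],[0,0,0],1],
])

```text
time: 60.6
ee_pos: [0.6895, 0.1188, 0.1577]
tcp_rot: [179.8, -0.1, 74.6]
wrist_force: [-2.1, 0.5, 7.1]
opening: 0.0106
```

Release it, go up and retreat.

Call:
send_rows([
  [[0,0,0],[0,0,0],-0.3],
  [[0,0,0],[0,0,0],-0.3],
  [[0,0,0],[0,0,0],-0.3],
  [[0,0,-0.1],[0,0,0],-0.3],
  [[0,0,-0.25],[0,0,0],-0.3],
  [[0,0,-0.3],[0,0,0],-0.3],
  [[0,0,-0.3],[0,0,0],-0.3],
])

```text
time: 61.3
ee_pos: [0.6897, 0.1183, 0.2476]
tcp_rot: [179.7, -0.1, 74.6]
wrist_force: [0.8, 0.8, -0.1]
opening: 0.0556
```

Call:
send_rows([
  [[-0.85,-0.5,0],[0,0,0],-0.3],
  [[-0.85,-0.5,0],[0,0,0],-0.3],
  [[-0.85,-0.5,0],[0,0,0],-0.3],
  [[-0.85,-0.5,0],[0,0,0],-0.3],
  [[-0.85,-0.5,0],[0,0,0],-0.3],
  [[-0.85,-0.5,0],[0,0,0],-0.3],
  [[-0.85,-0.5,0],[0,0,0],-0.3],
  [[-0.85,-0.5,0],[0,0,0],-0.3],
])

```text
time: 62.1
ee_pos: [0.476, -0.0884, 0.2437]
tcp_rot: [180.0, -0.0, 74.5]
wrist_force: [0.8, 0.4, 0.3]
opening: 0.0556
```

```bash
python3 chk.py 688 117 235 74.5|head -1; python3 -c "
import cv2,numpy as np;a=cv2.imread('pics/last_side.png');b=cv2.imread('pics/last_top.png');cv2.imwrite('pics/o.png',np.hstack([cv2.resize(a[200:350,240:390],(400,400)),cv2.resize(b[160:260,225:325],(400,400),interpolation=cv2.INTER_CUBIC)]))"
```

```text
[ 0.47686146 -0.08740611  0.24343877] [-1.79955334e+02 -7.48766726e-03  7.46375050e+01] 0.055582324175822054 62.2
```

View pics/o.png

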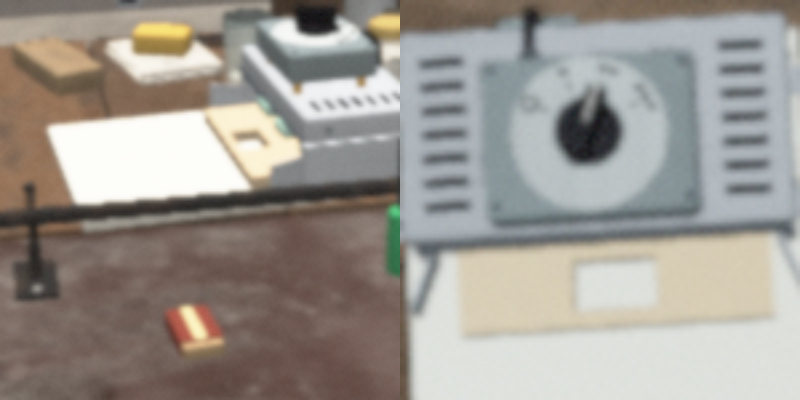

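```bash
python3 - <<'E'
from h import *
a=up(cv2.imread("pics/last_side.png")).astype(int);g=((a[...,1]-a[...,2]>14)&(a[...,1]>110)).astype(np.uint8);g[:225*4]=0;g[265*4:]=0;g[:,:318*4]=0;g[:,360*4:]=0
n,_,s,c=cv2.connectedComponentsWithStats(g)
for q in s[1:]:
    if q[4]>60: print("green box px",q[:4]/4,q[4])
w=np.radians(4.5);R=np.array([[np.cos(w),-np.sin(w)],[np.sin(w),np.cos(w)]])
W=lambda x,y,z:np.round(proj(list((np.array([641,114])+R@[x,y])/1000)+[z],"side"),1)
for n,yc in(("t3",67),("t4",0),("t5",-70)):
    for x in(0,8): print(n,x,"front-left/right bottom+top",W(x,yc+20,.026),W(x,yc-20,.026),W(x,yc+20,.04),W(x,yc-20,.04))
E
```

```text
green box px [336.5 236.    5.5   6.5] 302
green box px [343.75 244.     5.5    6.5 ] 311
t3 0 front-left/right bottom+top [332.5 240.1] [336.2 244.7] [332.5 235.8] [336.2 240.3]
t3 8 front-left/right bottom+top [335.  239.8] [338.7 244.4] [335.  235.5] [338.8 240. ]
t4 0 front-left/right bottom+top [338.7 247.9] [342.7 252.9] [338.7 243.4] [342.7 248.3]
t4 8 front-left/right bottom+top [341.3 247.6] [345.4 252.6] [341.4 243.1] [345.4 248. ]
t5 0 front-left/right bottom+top [345.8 256.8] [350.1 262.2] [345.8 252.1] [350.1 257.5]
t5 8 front-left/right bottom+top [348.5 256.5] [352.9 261.9] [348.5 251.8] [352.9 257.1]
```

```bash
python3 -c "
from h import *
bot.job_done();print(sensors.get_obs()['time'])"
```

```text
the job is handed in; nothing more can be done
the job is handed in; nothing more can be done
```

The job is done and handed in at about 62 s of robot time.

**What I did:**
- **Off first:** I turned the selector from one dot to the open ring and confirmed it by picture.
- **Tiles:** I laid all five tiles flat on the plate. The smallest gap I measured was about 8–9 mm, taken before the plate went in.
- **Plate:** I squared it up by its front rim and slid it in. The last stretch was a two-finger push on the front edge, until the force rose to 26 N with no further movement.
- **Two dots last:** I then turned the selector to the two-dot mark and moved the arm clear.

**What went differently:** the plate was knocked about 12 mm sideways just before I placed the last tile. That tile ended up too close to the front, so I regripped it and moved it about 9 mm inward.

**Last checks:**
- **Plate:** it is square, and its front edge measured 51–53 mm in front of the mouth (50 expected). The difference is within the camera error.
- **Tiles:** the two front tiles still visible sit roughly 10 mm inside the mouth. The other three are hidden under the hood, so I couldn't see them or re-measure the gaps after the push.
- **Selector:** the pointer stands at about -16°, and two dots should be -15.5°.
- **Matchbox and tumbler:** the matchbox looks undisturbed. I never moved near the tumbler, and it shows in its usual place in the side views, but I didn't re-measure either.

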